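Pack, hasp and lock the sample case

ROBOT

A 6-joint arm with a two-finger parallel gripper is mounted at the origin on a cart in front of the work surface, level with it; the furniture and walls round the work are solid. World frame = base frame: x ahead of the robot, y to its left, z up, the work surface at z = 0. Lengths are in m, angles in rad, forces in N, time in s.
With the tool pointing down it reaches from about 0.35 to 0.975 m from the base axis. Payload 4.9 kg.
Tool frame: the origin (TCP) lies midway between the tips of the shut fingers; the grasp point (between the pads) lies 19 mm behind it; y points along the fingers, z is the direction in which the jaws open and shut, and the axes are right-handed (so a half turn about y gives the same grasp; the last joint's range is limited). The gripper opens to 85 mm and grips with 20 to 120 N. Pads are 22 mm wide; open, the fingers measure 114 mm over their backs; the gripper's body (76 mm by 85 mm) begins 54 mm behind the grasp point. The pads swing forward as they close: fully open they stand 13 mm farther back than shut.
Start: joints at [1.048, 0.053, 1.613, -0, 1.476, -0.119], TCP at [0.246, 0.575, 0.231] pointing down, gripper open.
Joint ranges: [-3.01, 3.01], [-1.01, 2.22], [0.06, 2.58], [-1.02, 4.17], [0.09, 2.62], [-3.14, 3.14]. Speed limits (rad/s): [2.57, 2.57, 3.14, 3.14, 3.14, 3.14].

INTERFACE

Orientations are given as a unit quaternion [w, x, y, z].
In Python, from plant import * gives the robot as it stands.
- The arm moves only by the shell command python3 -m crank 'ROWS'. ROWS is JSON, a list that holds one entry, the list of rows, each a list of 5 numbers: the gripper command: -1 is shut, 1 is fully open, values between are in proportion, then the shift along the tool's x, y, z in cm, then the turn about the tool's y in degrees. In form: [[[jaw, dx, dy, dz, twist], ...]]. A call has 1 to 8 rows; each row shifts and turns the commanded pose from where the row before left it, along the tool's axes as they then stand; what a row does not reach is not made up. A row lasts 1/8 s, in which the tool goes at most 62.5 mm and 10.7 degrees, less where a joint would pass 70% of its speed; a pose out of reach is approached as far as the arm can. A call with a gripper value outside its range is refused whole. The fingers move at their own pace and stop on an object; the grip force is fixed at half the most. Time passes only in rows, so rows that do not move let the fingers close. It gives the time, the measured TCP pose, the force and the opening at its end, in the units of the state.
- state(): the state, without advancing time (a new reading comes with each control period).
- grab_frame(name): name is "scene" or "top" or "wrist"; returns a dict with "frame" (480x640x3 uint8, red, green, blue), "fx", "fy", "cx", "cy" (pixels), "pose" (4x4, takes a point from camera to world coordinates). Camera axes: x right, y up, looking along -z (the intrinsics and any distortion apply to the point x, -y, -z); pixel columns grow to the right and rows downward; lengths in m; the calibration is good to about 2 mm. The wrist camera is an equidistant fisheye: a pixel r from the principal point sees the ray r / f radians off the axis. A picture is of the moment at which its call begins. There is no depth.
- job_done(): hands the job in, once; it reports no verdict.
The state is a dict: "time": time; "joint_pos": joint angles; "joint_vel": joint speeds; "joint_efforts": joint torques, N m; "tool_pos": TCP position; "tool_rot": TCP orientation; "contact_force": force on the tool from outside, world axes, zero at the start; "ft_torque": the same for the moment, N m; "gripper_width": opening from 0.0 (shut) to 1.0 (fully open).
Only numpy, scipy, OpenCV 4.12 (cv2) and the standard library are available. Lean on these libraries where they do the work, as an engineer would, in place of code of your own. Each camera call takes 0.05 s, during which the arm holds its last target.

TASK

Lay all the test cassettes that lie in front of the case inside it, then shut its blue lid, and after that swing the hasp forward and right down over the catch pin. Hang the locking plates that are in front of the red one over onto the spare hook, take the red plate off the crowded hook and set it flat on the hasp with its hole down over the pin. Let go of everything, leave the other plates hanging on the spare hook, and do not disturb the vials and tape at the back.

Things in the scene. Friction and masses are not known exactly. Their poses are not given: they have to be found in the camera images.
- cass_1_c (a point): centre of a flat white test cassette, 72 (its x) x 24 (its y) x 9 mm (z up), lying loose on the dark mat in front of the case (may be absent); grip it across the 24 mm by its long sides
- cass_2_c (a point): centre of a flat white test cassette, 72 (its x) x 24 (its y) x 9 mm (z up), lying loose on the dark mat in front of the case (may be absent); grip it across the 24 mm by its long sides
- cass_3_c (a point): centre of a flat white test cassette, 72 (its x) x 24 (its y) x 9 mm (z up), lying loose on the dark mat in front of the case (may be absent); grip it across the 24 mm by its long sides
- case: low grey sample case, fixed; origin at the centre of its underside, x towards its hinge side (away from the robot at yaw 0), z up. Open tray 120 (x) x 200 (y) x 52 mm high, walls and floor 5 mm. A grey ledge 60 mm wide (y), 54 mm high, stands out in front from x = -60 to -108 mm, with an upright steel pin on it
- pin_top (a point): top of the upright catch pin on the ledge: 8 mm diameter, at x = -78, y = 0, z = 73 mm in the case's frame; 14 mm of it stand above the closed hasp
- lid (a joint): the case's blue lid, rad: 0 = shut, grows as it opens, stop at 1.75; starts standing up at 1.5 to 1.72. 122 x 202 x 6 mm plate hinged along y at the rear rim (x = 60, z = 52 mm). Light friction (0.05 N m) holds it near upright; pushed towards the robot to below about 1.1 rad it sinks shut by its weight in some 2 s
- lid_edge (a point): middle of the lid's free edge, mid-thickness, 122 mm from its hinge axis
- hasp (a joint): steel hasp strap hinged on the lid, rad: 0 = swung forward, level over the ledge, the pin through its slot; grows as it swings up and back over the lid, stop at 2.8; starts at 2.2 to 2.5. Stays where left. 28 mm wide, 4 mm thick, end 56 mm from its hinge, solid but for an 11 x 12 mm slot 22 to 34 mm from it; shut, its top is 59.5 mm above the table
- hasp_end (a point): point near the hasp strap's free end, 54 mm from its hinge, mid-width
- hasp_hinge (a point): middle of the hasp's hinge axis, on the lid's outer face 12 mm in from its free edge (59 mm above the table with the lid shut), parallel to the lid's hinge
- hook_full: fixed hook stand, crowded: red plate nearest the post, 2 or 3 others in front, 36 mm apart or more. Origin: centre of its round foot (80 mm) on the table. A post carries a level 8 mm rod running out along the stand's own -x (to the robot), axis 165 mm above the table, to an upturned tip 165 to 176 mm out whose top is 183 mm above the table
- hook_spare: fixed hook stand, the spare one, empty at the start. Origin: centre of its round foot (80 mm) on the table. A post carries a level 8 mm rod running out along the stand's own -x (to the robot), axis 165 mm above the table, to an upturned tip 165 to 176 mm out whose top is 183 mm above the table
- red_grip (a point): RED locking plate, 80 g: steel foot 28 (x) x 50 (y) x 5 mm with a 12 mm hole in its middle, triangular bail of 7 mm wire hung on the rod, and on top a grip tab 10 (x) x 16 (y) x 30 mm high, 58 to 88 mm above the foot's underside. Point: tab's centre, 72 mm above that underside. x lies along the rod. Raise 20 mm or more to pass the hook's tip
- red_hole (a point): centre of the red plate's hole at the underside of its foot (72 mm below red_grip); z is the plate's upward axis
- plate_1_grip (a point): yellow locking plate, the same shape and size as the red one (see red_grip), hung in front of it (may be absent). This point is its tab's centre
- plate_1_loop (a point): point inside the yellow plate's bail where the axis of a hook's rod lies when it hangs: 42.5 mm above the underside of the foot, 29.5 mm below the tab's centre
- plate_2_grip (a point): green locking plate, the same shape and size as the red one (see red_grip), hung in front of it (may be absent). This point is its tab's centre
- plate_2_loop (a point): point inside the green plate's bail where the axis of a hook's rod lies when it hangs: 42.5 mm above the underside of the foot, 29.5 mm below the tab's centre
- plate_3_grip (a point): grey locking plate, the same shape and size as the red one (see red_grip), hung in front of it (may be absent). This point is its tab's centre
- plate_3_loop (a point): point inside the grey plate's bail where the axis of a hook's rod lies when it hangs: 42.5 mm above the underside of the foot, 29.5 mm below the tab's centre
- vial_red: red-capped vial standing loose at the back of the table, not to be disturbed; origin at its underside
- vial_white: white-capped vial standing loose at the back of the table, not to be disturbed; origin at its underside
- vial_green: green-capped vial standing loose at the back of the table, not to be disturbed; origin at its underside
- tape: roll of tape lying loose at the back, 100 mm across, 25 mm high, not to be disturbed; origin at its underside
Mind the look-alikes: they are no part of the job. Leave any pink or purple look-alike of the part that bears red_grip alone.

How it is judged:
By the outcome, as a careful person would: the job done as asked, in the order asked, and still so for the second after the job is handed in, with the robot touching nothing.
Of plate_1, plate_2, plate_3 only 2 to 3 are there at a start; the rules pass over those that are not, and their reading is None.
Of cass_1, cass_2, cass_3 only 2 to 3 are there at a start; the rules pass over those that are not, and their reading is None.
At some moment in a run one of cass_1, cass_2, cass_3 may be knocked a few centimetres aside while the robot is not near it.
It also fails if it takes over 210 s, if anything falls off the work surface, if the arm or the gripper's body presses on something with over 40 N, if the wrist force passes 120 N, or if a joint passes its speed limit or range.

## Working session

There is one attempt and no reset: what is moved stays moved. The work goes in short steps, Python scripts to look and compute and a shell command to move; the robot and the scene stay as the last step left them, time stands still between calls to the robot, and variables do not carry over. Pictures are saved under pics/ and viewed, and the job is handed in when it is done.

```bash
ls; mkdir -p pics; cat > h.py <<'E'
from plant import *
import numpy as np, cv2
def snap(n,out=None):
    g=grab_frame(n)
    if out: cv2.imwrite('pics/'+out,cv2.cvtColor(g['frame'],cv2.COLOR_RGB2BGR))
    return g
E
python3 - <<'E'
from h import *
for n in ('scene','top','wrist'):
    g=snap(n,n+'0.png'); print(n,g['fx'],g['fy'],g['cx'],g['cy'],np.round(g['pose'],3).tolist(),[k for k in g])
s=state();print(s)
E
```

```text
pics
scene 533.1385694402156 533.1385694402156 321.8780636777238 234.04173388753543 [[0.686, 0.316, -0.656, -0.197], [-0.728, 0.305, -0.614, -0.577], [0.006, 0.898, 0.439, 0.679], [0.0, 0.0, 0.0, 1.0]] ['frame', 'fx', 'fy', 'cx', 'cy', 'pose']
top 434.31076961159056 434.31076961159056 325.71408906046463 238.63075241176765 [[-0.024, 0.99, -0.139, 0.497], [-1.0, -0.021, 0.02, 0.167], [0.017, 0.139, 0.99, 0.996], [0.0, 0.0, 0.0, 1.0]] ['frame', 'fx', 'fy', 'cx', 'cy', 'pose']
wrist 371.64829954431775 371.64829954431775 316.5987986553052 238.58149281632367 [[0.393, -0.875, -0.283, 0.173], [0.919, 0.374, 0.122, 0.605], [-0.001, -0.308, 0.951, 0.373], [0.0, 0.0, 0.0, 1.0]] ['frame', 'fx', 'fy', 'cx', 'cy', 'pose']
{'time': 0.15, 'joint_pos': array([ 1.04800749e+00,  5.32619672e-02,  1.61401392e+00,  9.38786997e-07,
        1.47599054e+00, -1.18975022e-01]), 'joint_vel': array([ 0.00097704, -0.00123221, -0.0048972 , -0.00192724,  0.0008785 ,
        0.00061627]), 'joint_efforts': array([ 7.11090761e-04, -3.94245028e+01, -3.70721018e+01, -1.15847670e-04,
        4.69035193e-03,  2.65365509e-05]), 'tool_pos': array([0.24531422, 0.57430162, 0.23028914]), 'tool_rot': array([-0.69218087,  0.69330379, -0.14198863,  0.14161471]), 'contact_force': array([-0.12402982,  0.33124767,  0.84171677]), 'ft_torque': array([-0.00676697,  0.0355106 ,  0.02384549]), 'gripper_width': 1.0006126302405653}
```

View pics/scene0.png

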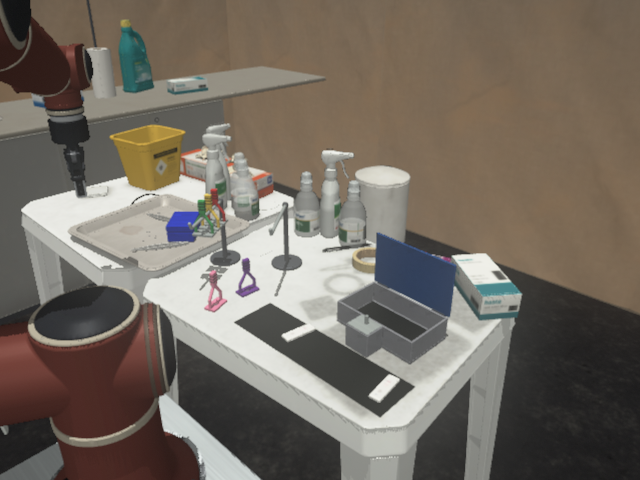

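View pics/top0.png

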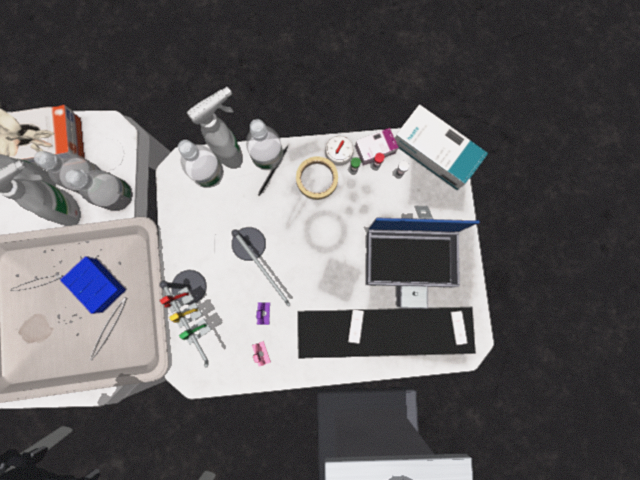

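View pics/wrist0.png

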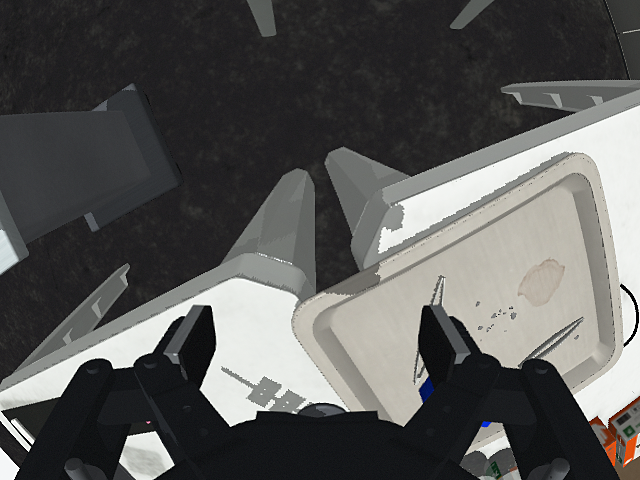

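```bash
cat >> h.py <<'E'
def ray(g,u,v,fish=False):
    a=np.array([(u-g['cx'])/g['fx'],(v-g['cy'])/g['fy']])
    if fish:
        r=np.linalg.norm(a)+1e-12; d=np.array([a[0]/r*np.sin(r),-a[1]/r*np.sin(r),-np.cos(r)])
    else: d=np.array([a[0],-a[1],-1.])
    d/=np.linalg.norm(d); P=np.array(g['pose']); return P[:3,3],P[:3,:3]@d
def onz(g,u,v,z,fish=False):
    o,d=ray(g,u,v,fish); return o+d*(z-o[2])/d[2]
def proj(g,p,fish=False):
    P=np.array(g['pose']); c=P[:3,:3].T@(np.array(p)-P[:3,3]); x,y,z=c[0],-c[1],-c[2]
    if fish:
        r=np.hypot(x,y)+1e-12; t=np.arctan2(r,z); return g['cx']+g['fx']*t*x/r, g['cy']+g['fy']*t*y/r
    return g['cx']+g['fx']*x/z, g['cy']+g['fy']*y/z
def tri(obs):
    A=np.zeros((3,3));b=np.zeros(3)
    for g,u,v,f in obs:
        o,d=ray(g,u,v,f);M=np.eye(3)-np.outer(d,d);A+=M;b+=M@o
    p=np.linalg.solve(A,b); return p,[np.linalg.norm((np.eye(3)-np.outer(d,d))@(p-o)) for o,d in [ray(g,u,v,f) for g,u,v,f in obs]]
def crop(g,x0,y0,x1,y1,s,out):
    im=cv2.cvtColor(g['frame'][y0:y1,x0:x1],cv2.COLOR_RGB2BGR)
    cv2.imwrite('pics/'+out,cv2.resize(im,None,fx=s,fy=s,interpolation=cv2.INTER_CUBIC))
E
python3 - <<'E'
from h import *
g=snap('top');np.save('top0.npy',g,allow_pickle=True)
crop(g,140,220,330,380,4,'a1.png')
crop(g,290,200,490,360,4,'a2.png')
g=snap('scene');np.save('scene0.npy',g,allow_pickle=True)
crop(g,180,170,320,320,4,'a3.png')
crop(g,220,220,470,410,3,'a4.png')
E
```

```text
(no output)
```

View pics/a1.png

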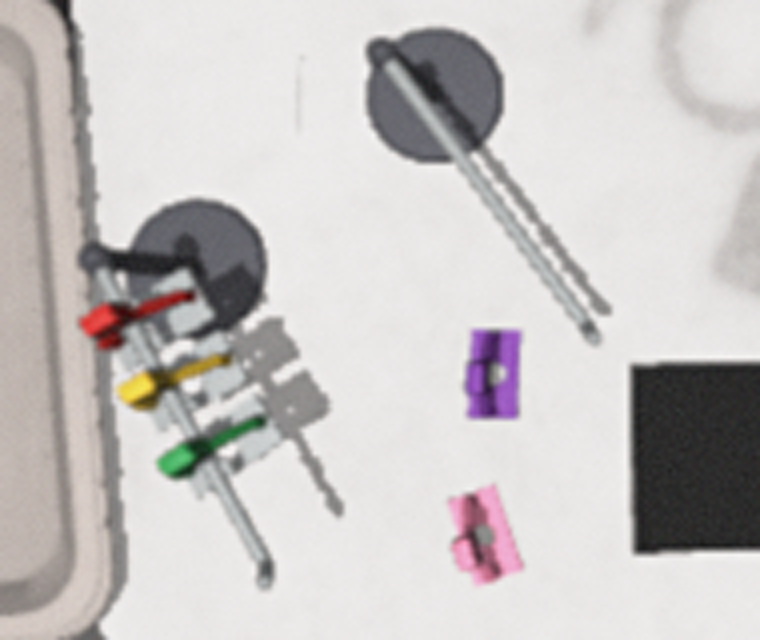

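View pics/a2.png

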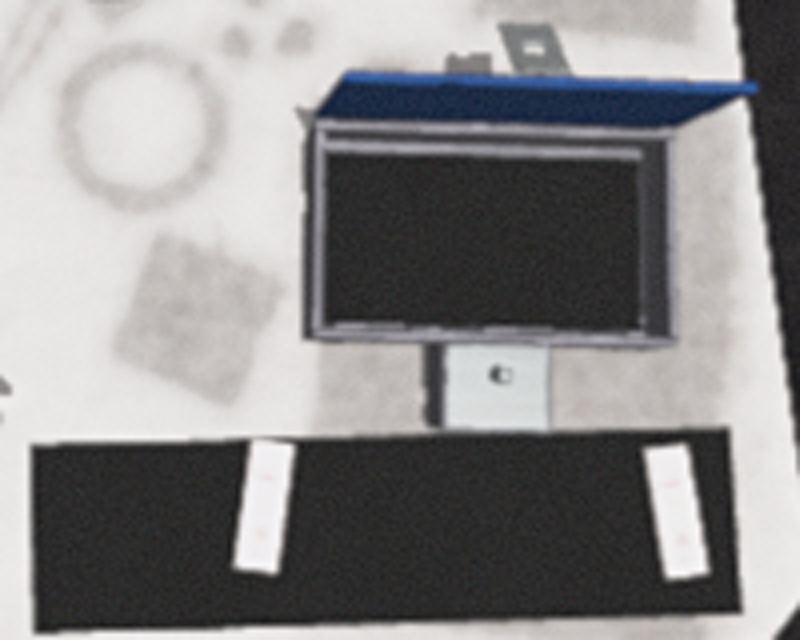

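View pics/a3.png

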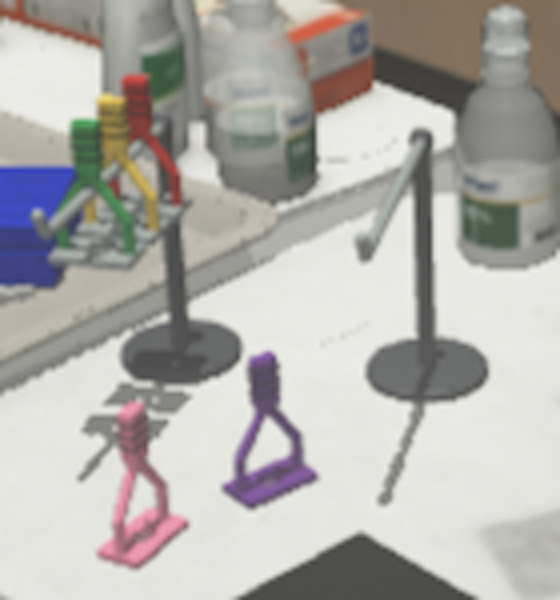

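View pics/a4.png

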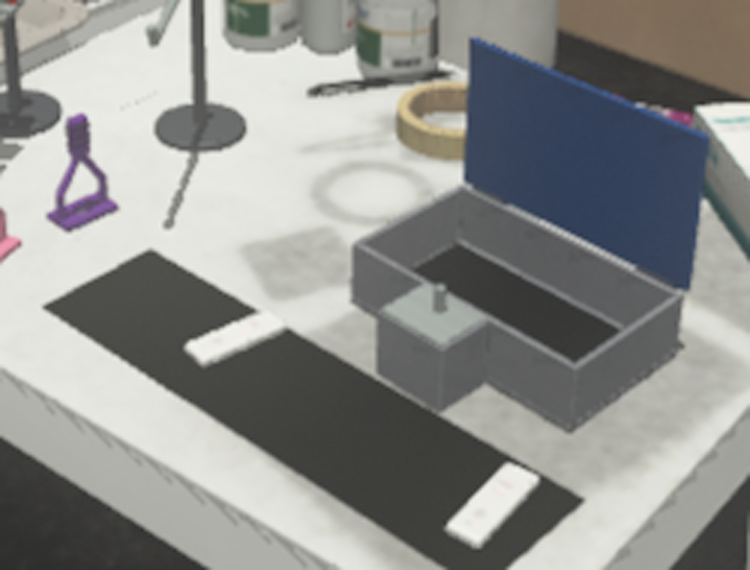

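```bash
cat > m1.py <<'E'
from h import *
g=np.load('top0.npy',allow_pickle=True).item(); s=np.load('scene0.npy',allow_pickle=True).item()
f=g['frame'].astype(int); hsv=cv2.cvtColor(g['frame'],cv2.COLOR_RGB2HSV)
# cassettes
m=(f.min(2)>150).astype(np.uint8)
m[:308]=0; m[358:]=0; m[:,:303]=0; m[:,470:]=0
n,l,st,c=cv2.connectedComponentsWithStats(m)
for i in range(1,n):
    if st[i,4]>150:
        cn=cv2.findContours((l==i).astype(np.uint8),0,2)[0][0]; r=cv2.minAreaRect(cn)
        p=onz(g,*(c[i]),0.009); b=[onz(g,*q,0.009)[:2] for q in cv2.boxPoints(r)]
        d1=np.array(b[1])-b[0]; d2=np.array(b[2])-b[1]; L=d1 if np.linalg.norm(d1)>np.linalg.norm(d2) else d2
        print('cass',c[i],p.round(4),np.linalg.norm(d1),np.linalg.norm(d2),'long axis deg',np.degrees(np.arctan2(L[1],L[0])))
# case rim inner-outer corners from crop a2: crop px/4+offset
def ac(x,y): return 290+x/4,200+y/4
for nm,q,z in [('rimFL',(308,336),.052),('rimFR',(676,340),.052),('rimRL',(312,124),.052),('rimRR',(676,135),.052),('ledgeFL',(443,428),.054),('ledgeFR',(551,428),.054),('pin',(500,374),.066)]:
    print(nm,onz(g,*ac(*q),z).round(4))
def a1(x,y): return 140+x/4,220+y/4
def a3(x,y): return 180+x/4,170+y/4
for nm,t,sc in [('fulltip',(266,568),(38,216)),('fullpost',(95,255),(164,123)),('sparetip',(592,330),(364,248)),('sparepost',(380,52),(422,136)),('greentab',(178,456),(86,122)),('yellowtab',(136,388),(112,98)),('redtab',(98,322),(137,76))]:
    p,e=tri([(g,*a1(*t),0),(s,*a3(*sc),0)]); print(nm,p.round(4),np.round(e,4), 'z.165',onz(g,*a1(*t),.17)[:2].round(4))
for nm,q in [('fullfoot',(198,265)),('sparefoot',(435,95))]: print(nm,onz(g,*a1(*q),.006).round(4))
E
python3 m1.py
```

```text
cass [348.9184466  320.83300971] [0.4486 0.0994 0.009 ] 0.16864176801948672 0.07476379782316041 long axis deg -91.38369133271411
cass [458.78356164 327.55342466] [ 0.4277 -0.1467  0.009 ] 0.025111604902629637 0.07203952977257053 long axis deg -174.1895598112527
cass [421.29811321 356.25283019] [ 0.3674 -0.059   0.009 ] 0.006462920586750534 0.2739563899554089 long axis deg -91.4804139028373
rimFL [0.5283 0.0606 0.052 ]
rimFR [ 0.5215 -0.1396  0.052 ]
rimRL [0.6445 0.0541 0.052 ]
rimRR [ 0.6341 -0.1472  0.052 ]
ledgeFL [ 0.4773 -0.01    0.054 ]
ledgeFR [ 0.4759 -0.0682  0.054 ]
pin [ 0.5053 -0.0396  0.066 ]
fulltip [0.3881 0.3745 0.1753] [0.0014 0.0014] z.165 [0.3885 0.3749]
fullpost [0.5346 0.4586 0.164 ] [0.0008 0.0008] z.165 [0.5337 0.457 ]
sparetip [0.4936 0.2236 0.1698] [0.0005 0.0005] z.165 [0.4932 0.2239]
sparepost [0.6293 0.3236 0.1659] [0.0015 0.0015] z.165 [0.6276 0.3239]
greentab [0.4429 0.4046 0.2073] [0.0005 0.0005] z.165 [0.44   0.4162]
yellowtab [0.4736 0.423  0.2084] [0.0012 0.0012] z.165 [0.4716 0.4363]
redtab [0.5035 0.4398 0.2095] [0.0017 0.0017] z.165 [0.5025 0.4548]
fullfoot [0.5341 0.4568 0.006 ]
sparefoot [0.6279 0.3236 0.006 ]
```

```bash
cat >> h.py <<'E'
from scipy.spatial.transform import Rotation as R
def tool():
    s=state(); q=s['tool_rot']; return s,np.array(s['tool_pos']),R.from_quat([q[1],q[2],q[3],q[0]]).as_matrix()
def to(x,y,z,jaw=None):
    """print shift in tool axes (cm) + twist (deg) to take TCP to xyz with jaw axis (tool z) at heading 'jaw' deg mod 180"""
    s,p,M=tool(); d=M.T@(np.array([x,y,z])-p)*100
    h=np.degrees(np.arctan2(M[1,2],M[0,2])); out=''
    if jaw is not None:
        t=(jaw-h+90)%180-90   # ccw from above positive; tool y down -> twist=-t
        out=f' twist {-t:.1f}'
    print('t=%.1f at'%s['time'],p.round(4),'jaw hdg %.1f j6 %.2f'%(h,s['joint_pos'][5]),'shift cm',d.round(2),out,'F',np.round(s['contact_force'],1),'w %.3f'%s['gripper_width'])
E
python3 - <<'E'
from h import *
s,p,M=tool();print(M.round(3))
g=np.load('top0.npy',allow_pickle=True).item()
f=g['frame'].astype(int)
m=(f.min(2)>150).astype(np.uint8); m[:311]=0; m[355:]=0; m[:,:303]=0; m[:,470:]=0
n,l,st,c=cv2.connectedComponentsWithStats(m)
for i in range(1,n):
    if st[i,4]>150:
        cn=cv2.findContours((l==i).astype(np.uint8),0,2)[0][0]; r=cv2.minAreaRect(cn);print(c[i],r)
        print([onz(g,*q,0.009)[:2].round(4) for q in cv2.boxPoints(r)],onz(g,*r[0],.009).round(4))
to(0.43,-0.145,0.15,90)
E
```

```text
[[ 0.92  -0.001  0.393]
 [-0.393 -0.001  0.92 ]
 [-0.    -1.    -0.001]]
[355.6920904  326.34745763] ((355.6700134277344, 326.3099670410156), (11.030865669250488, 32.1026496887207), 8.130102157592773)
[array([0.4037, 0.103 ]), array([0.4732, 0.0906]), array([0.4691, 0.0662]), array([0.3997, 0.0788])] [0.4362 0.0847 0.009 ]
[458.78356164 327.55342466] ((458.83782958984375, 327.5270080566406), (32.87979507446289, 11.014732360839844), 80.53767395019531)
[array([ 0.4621, -0.1307]), array([ 0.4655, -0.1556]), array([ 0.3938, -0.1629]), array([ 0.3905, -0.1382])] [ 0.4278 -0.1469  0.009 ]
t=0.2 at [0.2454 0.5745 0.2307] jaw hdg 66.9 j6 -0.12 shift cm [ 45.24   8.12 -58.9 ]  twist -23.1 F [-0.5 -0.4  0.3] w 0.998
```

```bash
python3 -m crank '[[[0.2,2,0,-2.6,0],[0.2,3.7,0,-4.8,0],[0.2,3.7,0,-4.8,0],[0.2,3.7,0,-4.8,0],[0.2,3.7,0,-4.8,0],[0.2,3.7,0,-4.8,0],[0.2,3.7,0,-4.8,0],[0.2,3.7,0,-4.8,0]]]'
python3 -m crank '[[[0.2,3.7,0,-4.8,0],[0.2,3.7,0,-4.8,0],[0.2,3.7,0,-4.8,0],[0.2,3.7,2,-4.8,0],[0.2,2.5,3,-3.2,0],[0.2,0,0,0,-9],[0.2,0,0,0,-9],[0.2,0,0,0,-9]]]'
python3 - <<'E'
from h import *
to(0.428,-0.147,0.15,95.8)
snap('wrist','w1.png')
E
```

```text
time: 1.25
tool_pos: [0.3599, 0.1305, 0.2315]
tool_rot: [0.693, -0.693, 0.141, -0.142]
contact_force: [1.5, 0.2, 0.5]
gripper_width: 0.597
time: 2.25
tool_pos: [0.4305, -0.1407, 0.1815]
tool_rot: [0.707, -0.707, -0.025, 0.026]
contact_force: [-0.9, 0.2, -0.6]
gripper_width: 0.598
t=2.2 at [ 0.4305 -0.1407  0.1815] jaw hdg 94.1 j6 -2.12 shift cm [-0.29  3.15 -0.61]  twist -1.7 F [-0.9  0.2 -0.6] w 0.598
```

View pics/w1.png

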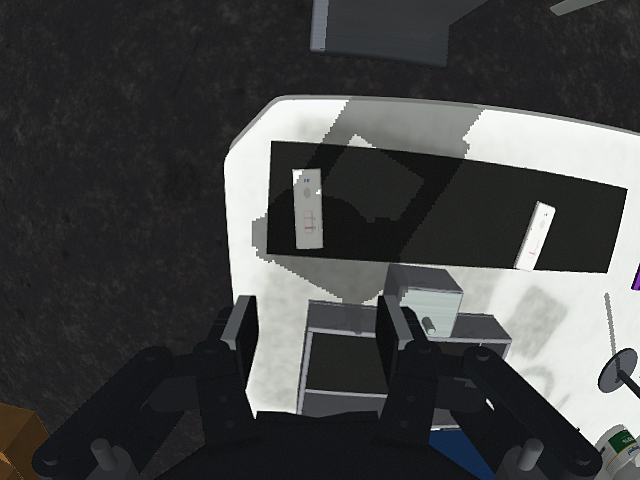

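```bash
python3 - <<'E'
from h import *
g=grab_frame('wrist');np.save('w1.npy',g,allow_pickle=True)
for q in [(293,170),(320,168),(323,247),(296,249),(308,208)]: print(onz(g,*q,.009,True).round(4))
for q in [(540,201),(554,207),(530,270),(514,266)]: print(onz(g,*q,.009,True).round(4))
print('pin top',proj(g,[.505,-.0396,.073],True))
E
```

```text
[ 0.3943 -0.1633  0.009 ]
[ 0.391  -0.1405  0.009 ]
[ 0.4616 -0.1323  0.009 ]
[ 0.4653 -0.1565  0.009 ]
[ 0.4267 -0.1482  0.009 ]
[0.3989 0.0781 0.009 ]
[0.4029 0.0978 0.009 ]
[0.4719 0.0855 0.009 ]
[0.4684 0.0637 0.009 ]
pin top (np.float64(432.4542714708016), np.float64(329.9813907744581))
```

```bash
python3 -m crank '[[[0.2,-0.3,3,-0.7,-1.7],[0.2,0,5,0,0],[0.2,0,5,0,0],[0.2,0,3.5,0,0],[0.2,0,1,0,0],[0.2,0,0,0,0]]]'
python3 - <<'E'
from h import *
to(0.428,-0.148,0.004,95.8)
E
```

```text
time: 3.1
tool_pos: [0.4283, -0.1477, 0.0069]
tool_rot: [0.706, -0.706, -0.034, 0.034]
contact_force: [0.6, -0.0, 0.6]
gripper_width: 0.605
t=3.1 at [ 0.4283 -0.1477  0.0069] jaw hdg 95.5 j6 -2.16 shift cm [-0.03  0.29 -0.02]  twist -0.3 F [ 0.6 -0.   0.6] w 0.605
```

```bash
python3 -m crank '[[[0.2,0,0.3,0,0],[-1,0,0,0,0],[-1,0,0,0,0],[-1,0,0,0,0],[-1,0,-2,0,0],[-1,0,-5,0,0],[-1,0,-5,0,0]]]'
python3 - <<'E'
from h import *
to(0.571,-0.093,0.12,87.6)
E
```

```text
time: 3.98
tool_pos: [0.4276, -0.1475, 0.1248]
tool_rot: [0.706, -0.706, -0.034, 0.035]
contact_force: [1.2, -0.9, -0.4]
gripper_width: 0.245
t=4.0 at [ 0.4276 -0.1475  0.1248] jaw hdg 95.6 j6 -2.16 shift cm [14.8   0.47  4.03]  twist 8.0 F [ 1.2 -0.9 -0.4] w 0.245
```

```bash
python3 -m crank '[[[-1,3,0,0.8,0],[-1,4.5,0,1.2,0],[-1,4.5,0,1.2,0],[-1,2.8,0,0.8,0],[-1,0,0,0,8],[-1,0,3,0,0],[-1,0,3,0,0]]]'
python3 - <<'E'
from h import *
to(0.571,-0.093,0.011,87.6)
snap('scene','s2.png')
E
```

```text
time: 4.85
tool_pos: [0.5721, -0.0936, 0.0636]
tool_rot: [-0.707, 0.707, -0.014, 0.016]
contact_force: [-0.9, 0.3, -0.4]
gripper_width: 0.246
t=4.8 at [ 0.5721 -0.0936  0.0636] jaw hdg 87.6 j6 -1.82 shift cm [-0.12  5.26  0.05]  twist -0.0 F [-0.9  0.3 -0.4] w 0.246
```

View pics/s2.png

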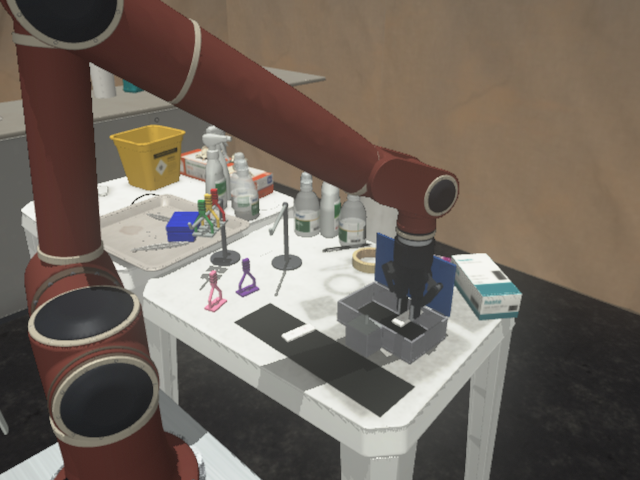

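```bash
python3 -m crank '[[[-1,0,3,0,0],[-1,0,2,0,0],[-1,0,0.3,0,0],[-1,0,0,0,0],[-0.1,0,0,0,0],[-0.1,0,0,0,0],[-0.1,0,-2,0,0],[-0.1,0,-5,0,0]]]'
python3 -m crank '[[[0.2,0,-5,0,0],[0.2,0,-3,0,0]]]'
python3 - <<'E'
from h import *
to(0.436,0.0835,0.15,80)
g=snap('wrist','w2.png'); g=snap('top','t2.png')
E
```

```text
time: 5.9
tool_pos: [0.5695, -0.093, 0.0798]
tool_rot: [0.707, -0.706, 0.017, -0.013]
contact_force: [1.3, 0.1, -0.2]
gripper_width: 0.446
time: 6.15
tool_pos: [0.5731, -0.094, 0.1661]
tool_rot: [-0.706, 0.708, -0.013, 0.017]
contact_force: [0.1, 0.2, -0.6]
gripper_width: 0.595
t=6.2 at [ 0.5731 -0.094   0.1661] jaw hdg 87.6 j6 -1.82 shift cm [-14.46   1.5   17.15]  twist 7.6 F [ 0.1  0.2 -0.6] w 0.595
```

View pics/w2.png

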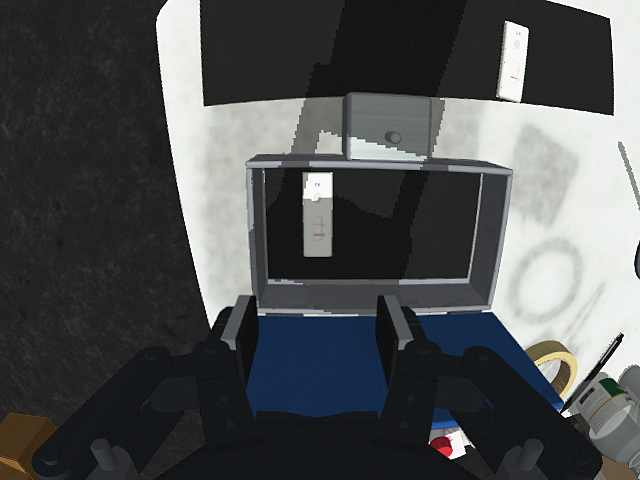

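View pics/t2.png

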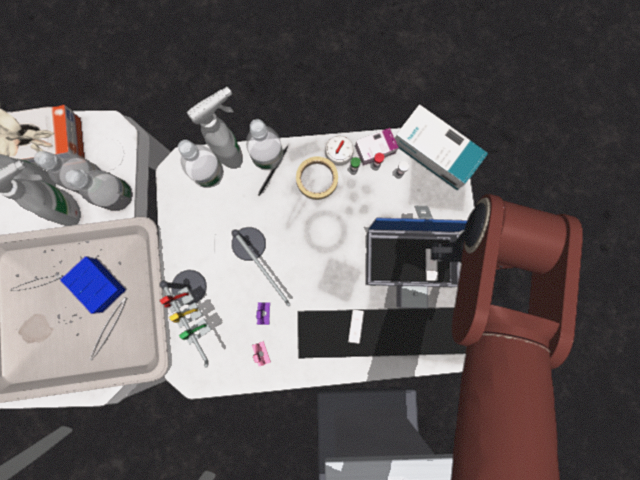

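```bash
python3 -m crank '[[[0.2,-2.4,0,2.8,0],[0.2,-3.6,0,4.3,0],[0.2,-3.6,0,4.3,0],[0.2,-3.6,0,4.3,0],[0.2,-1.3,1,1.5,7.6],[0.2,0,0,0,0]]]'
python3 - <<'E'
from h import *
to(0.436,0.0835,0.004,80)
g=snap('wrist','w3.png');np.save('w3.npy',g,allow_pickle=True)
g=snap('top','t3.png')
E
```

```text
time: 7.0
tool_pos: [0.4324, 0.0852, 0.1496]
tool_rot: [-0.704, 0.705, -0.061, 0.06]
contact_force: [-0.5, 0.3, -0.6]
gripper_width: 0.601
t=7.0 at [0.4324 0.0852 0.1496] jaw hdg 80.2 j6 -1.37 shift cm [ 0.41 14.56 -0.1 ]  twist 0.2 F [-0.5  0.3 -0.6] w 0.601
```

View pics/w3.png

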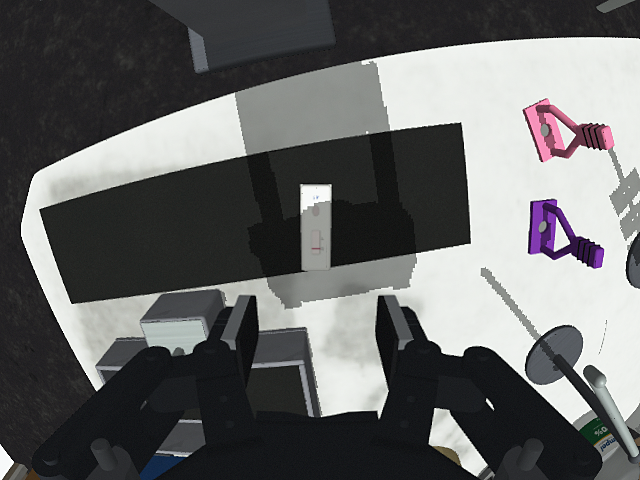

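```bash
python3 -m crank '[[[0.2,0.4,3,0,0],[0.2,0,5,0,0],[0.2,0,4,0,0],[0.2,0,2.5,0,0],[0.2,0,0,0,0],[-1,0,0,0,0],[-1,0,0,0,0],[-1,0,0,0,0]]]'
python3 - <<'E'
from h import *
to(0.436,0.0835,0.004,80)
E
```

```text
time: 8.1
tool_pos: [0.4399, 0.0835, 0.0079]
tool_rot: [-0.704, 0.704, -0.06, 0.063]
contact_force: [-0.5, -2.2, 6.6]
gripper_width: 0.215
t=8.1 at [0.4399 0.0835 0.0079] jaw hdg 80.0 j6 -1.37 shift cm [-0.38  0.38 -0.07]  twist -0.0 F [-0.5 -2.2  6.6] w 0.215
```

```bash
python3 -m crank '[[[-1,0,0,0,0],[-1,0,-2,0,0],[-1,0,-5,0,0],[-1,0,-5,0,0],[-1,0,0,0,0]]]'
python3 - <<'E'
from h import *
to(0.575,0.0024,0.12,87.6)
g=snap('wrist','w4.png')
E
```

```text
time: 8.72
tool_pos: [0.4416, 0.084, 0.1316]
tool_rot: [0.705, -0.704, 0.058, -0.066]
contact_force: [0.1, -1.1, -0.3]
gripper_width: -0.002
t=8.7 at [0.4416 0.084  0.1316] jaw hdg 80.0 j6 -1.37 shift cm [14.54  1.31 -5.72]  twist -7.6 F [ 0.1 -1.1 -0.3] w -0.002
```

View pics/w4.png

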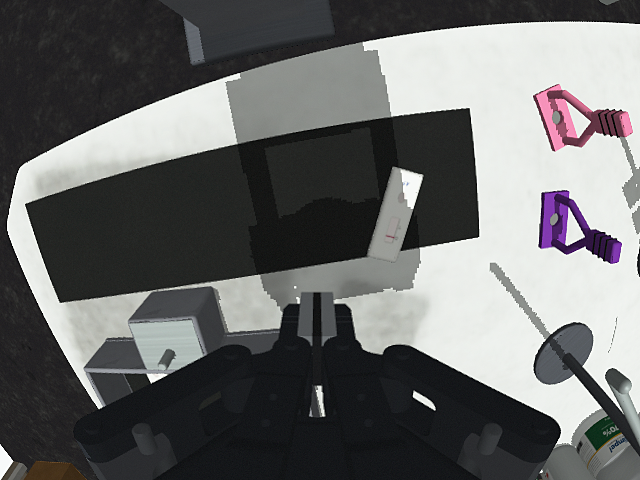

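```bash
cat > cas.py <<'E'
from h import *
import sys
g=grab_frame('wrist'); f=g['frame'].astype(int)
crop(g,330,140,460,290,4,'c_%s.png'%sys.argv[1])
for q in [(394,166),(424,175),(396,264),(366,255)]: print(onz(g,*q,.009,True).round(4))
t=grab_frame('top');crop(t,300,290,420,370,5,'d_%s.png'%sys.argv[1])
E
python3 cas.py 1
```

```text
[0.4028 0.1472 0.009 ]
[0.4126 0.1687 0.009 ]
[0.4782 0.1399 0.009 ]
[0.4665 0.1176 0.009 ]
```

View pics/c_1.png

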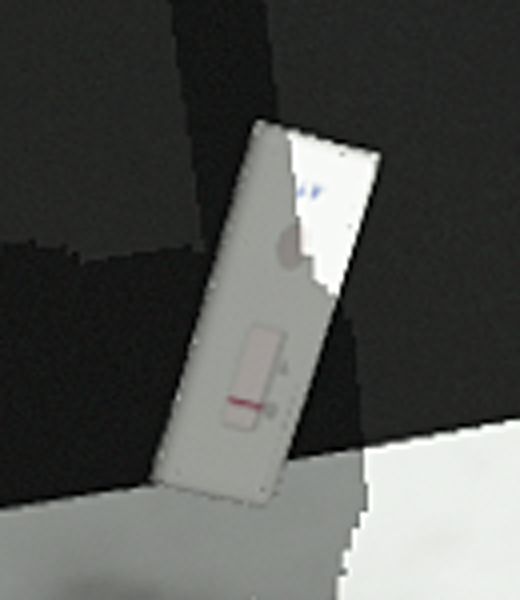

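View pics/d_1.png

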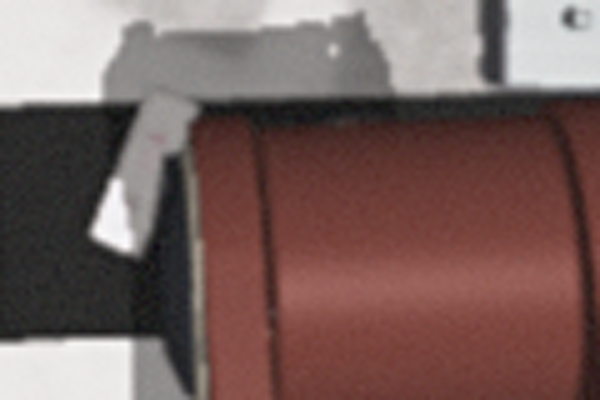

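```bash
python3 - <<'E'
from h import *
to(0.440,0.1433,0.004,65.7)
E
```

```text
t=8.9 at [0.4374 0.0838 0.1252] jaw hdg 80.0 j6 -1.37 shift cm [-0.77 12.12  5.9 ]  twist 14.3 F [-0.7  0.4 -0.1] w -0.002
```

```bash
python3 -m crank '[[[0.2,-0.4,0,3,0],[0.2,-0.4,0,2.9,0],[0.2,0,0,0,7],[0.2,0,0,0,7.3],[0.2,0,3,0,0],[0.2,0,3,0,0],[0.2,0,0,0,0]]]'
python3 - <<'E'
from h import *
to(0.440,0.1433,0.004,65.7)
g=snap('wrist','w5.png')
E
```

```text
time: 9.75
tool_pos: [0.4366, 0.1427, 0.0614]
tool_rot: [-0.69, 0.692, -0.152, 0.146]
contact_force: [-0.0, 0.7, 0.1]
gripper_width: 0.598
t=9.8 at [0.4366 0.1427 0.0614] jaw hdg 65.7 j6 -0.99 shift cm [0.33 5.73 0.23]  twist -0.0 F [-0.   0.7  0.1] w 0.598
```

View pics/w5.png

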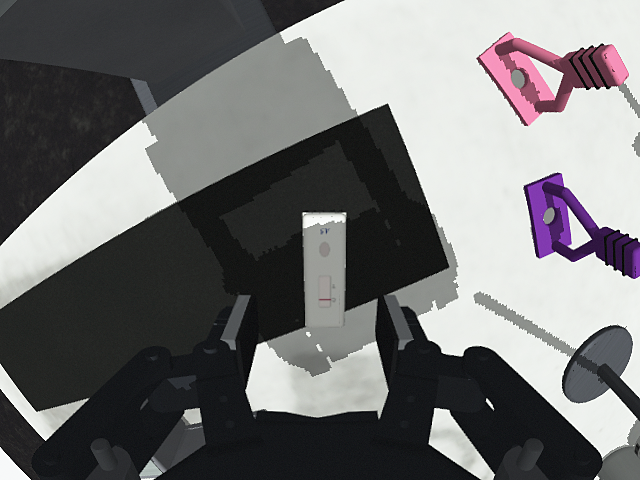

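```bash
python3 -m crank '[[[0.2,0.3,3,0.2,0],[0.2,0,2.4,0,0],[0.2,0,0.2,0,0],[-1,0,0,0,0],[-1,0,0,0,0],[-1,0,0,0,0],[-1,0,0,0,0],[-1,0,0,0,0]]]'
python3 - <<'E'
from h import *
to(0.575,0.0024,0.12,87.6)
E
```

```text
time: 10.8
tool_pos: [0.444, 0.1438, 0.0099]
tool_rot: [0.691, -0.691, 0.149, -0.149]
contact_force: [-0.3, -0.6, -0.6]
gripper_width: -0.0
t=10.8 at [0.444  0.1438 0.0099] jaw hdg 65.7 j6 -0.99 shift cm [ 17.77 -11.01  -7.49]  twist -21.9 F [-0.3 -0.6 -0.6] w -0.000
```

```bash
python3 -m crank '[[[-1,0,-3,0,0],[0.2,0,-3,0,0],[0.2,0,0,0,0],[0.2,0,0,0,0]]]'
python3 - <<'E'
from h import *
to(0.440,0.1433,0.004,65.7)
g=snap('wrist','w6.png');np.save('w6.npy',g,allow_pickle=True)
E
```

```text
time: 11.3
tool_pos: [0.4434, 0.1438, 0.069]
tool_rot: [-0.691, 0.691, -0.149, 0.149]
contact_force: [0.5, -0.5, 0.2]
gripper_width: 0.602
t=11.3 at [0.4434 0.1438 0.069 ] jaw hdg 65.7 j6 -0.99 shift cm [-0.28  6.5  -0.18]  twist -0.0 F [ 0.5 -0.5  0.2] w 0.602
```

View pics/w6.png

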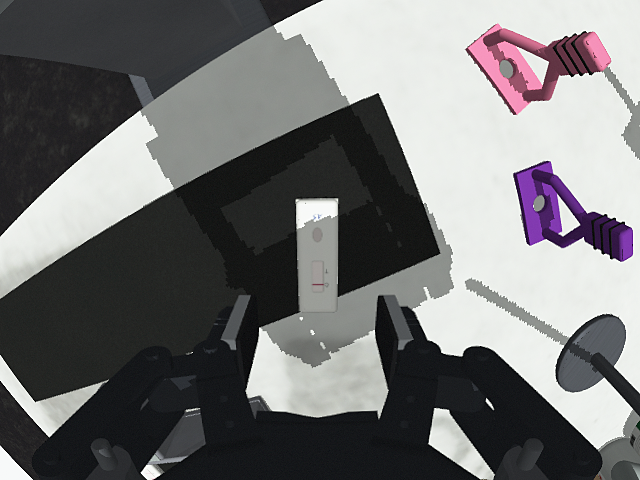

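```bash
python3 -m crank '[[[0.2,-0.3,3,-0.1,0],[0.2,0,3,0,0],[0.2,0,0.6,0,0],[0.2,0,0,0,0]]]'
python3 - <<'E'
from h import *
to(0.440,0.1433,0.004,65.7)
E
```

```text
time: 11.85
tool_pos: [0.4402, 0.1441, 0.0031]
tool_rot: [-0.691, 0.691, -0.15, 0.148]
contact_force: [-0.6, -0.2, 1.3]
gripper_width: 0.597
t=11.8 at [0.4402 0.1441 0.0031] jaw hdg 65.7 j6 -0.99 shift cm [ 0.02 -0.09 -0.08]  twist -0.0 F [-0.6 -0.2  1.3] w 0.597
```

```bash
python3 -m crank '[[[-1,0,0,0,0],[-1,0,0,0,0],[-1,0,0,0,0],[-1,0,0,0,0],[-1,0,-3,0,0],[-1,0,-5,0,0],[-1,0,-3.5,0,0]]]'
python3 - <<'E'
from h import *
to(0.575,0.0024,0.12,87.6)
E
```

```text
time: 12.72
tool_pos: [0.4413, 0.1443, 0.1211]
tool_rot: [0.692, -0.691, 0.148, -0.15]
contact_force: [-0.1, -0.1, 0.3]
gripper_width: 0.247
t=12.7 at [0.4413 0.1443 0.1211] jaw hdg 65.7 j6 -0.99 shift cm [18.02  0.13 -7.42]  twist -21.9 F [-0.1 -0.1  0.3] w 0.247
```

```bash
python3 -m crank '[[[-1,3,0,-1.2,0],[-1,4.5,0,-1.9,0],[-1,4.5,0,-1.9,0],[-1,4.5,0,-1.9,0],[-1,1.5,0,-0.5,-7],[-1,0,0,0,-7.5],[-1,0,0,0,-7.4],[-1,0,3,0,0]]]'
python3 - <<'E'
from h import *
to(0.575,0.0024,0.012,87.6)
E
```

```text
time: 13.72
tool_pos: [0.5768, 0.0022, 0.0915]
tool_rot: [-0.707, 0.707, -0.012, 0.017]
contact_force: [-0.1, 0.5, -0.8]
gripper_width: 0.245
t=13.7 at [0.5768 0.0022 0.0915] jaw hdg 87.6 j6 -1.65 shift cm [-0.23  7.94  0.02]  twist -0.0 F [-0.1  0.5 -0.8] w 0.245
```

```bash
python3 -m crank '[[[-1,-0.2,3,0,0],[-1,0,3,0,0],[-1,0,1.8,0,0],[-1,0,0,0,0],[-0.1,0,0,0,0],[-0.1,0,0,0,0],[-0.1,0,-3,0,0],[-0.1,0,-5,0,0]]]'
python3 -m crank '[[[-0.1,0,-5,0,0],[-0.1,0,-3,0,0],[-0.1,0,0,0,0],[-0.1,0,0,0,0]]]'
python3 - <<'E'
from h import *
to(0.575,0.0024,0.012,87.6)
g=snap('wrist','w7.png');np.save('w7.npy',g,allow_pickle=True)
E
```

```text
time: 14.72
tool_pos: [0.5709, 0.0028, 0.0903]
tool_rot: [0.707, -0.707, 0.016, -0.014]
contact_force: [-0.8, 0.5, -0.2]
gripper_width: 0.446
time: 15.22
tool_pos: [0.5717, 0.0027, 0.1699]
tool_rot: [0.707, -0.707, 0.015, -0.015]
contact_force: [-0.0, 0.1, -0.3]
gripper_width: 0.449
t=15.2 at [0.5717 0.0027 0.1699] jaw hdg 87.6 j6 -1.65 shift cm [ 0.35 15.78 -0.02]  twist -0.0 F [-0.   0.1 -0.3] w 0.449
```

View pics/w7.png

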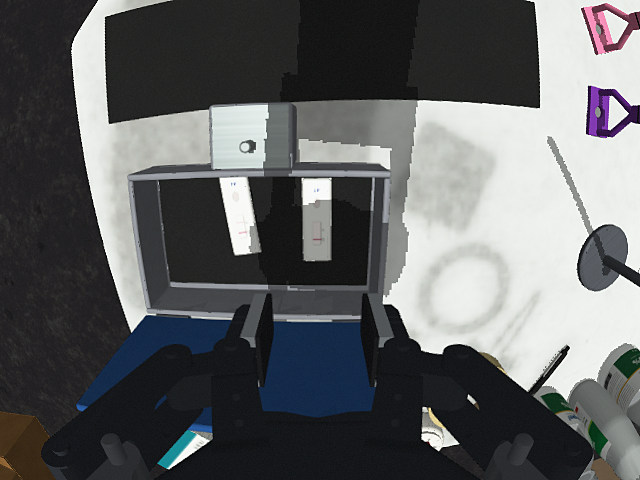

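```bash
python3 - <<'E'
from h import *
g=np.load('w7.npy',allow_pickle=True).item()
crop(g,120,90,410,330,2.6,'c7.png')
for q in [(219,177),(243,177),(260,251),(236,255),(303,178),(330,178),(329,260),(303,261)]: print(onz(g,*q,.014,True).round(4))
print('pin',onz(g,247,146,.073,True))
E
```

```text
[ 0.5328 -0.0762  0.014 ]
[ 0.5342 -0.0558  0.014 ]
[ 0.5989 -0.047   0.014 ]
[ 0.6017 -0.0687  0.014 ]
[ 0.5378 -0.0066  0.014 ]
[0.5387 0.0152 0.014 ]
[0.6096 0.012  0.014 ]
[ 0.6096 -0.0105  0.014 ]
pin [ 0.50585016 -0.03940029  0.073     ]
```

View pics/c7.png

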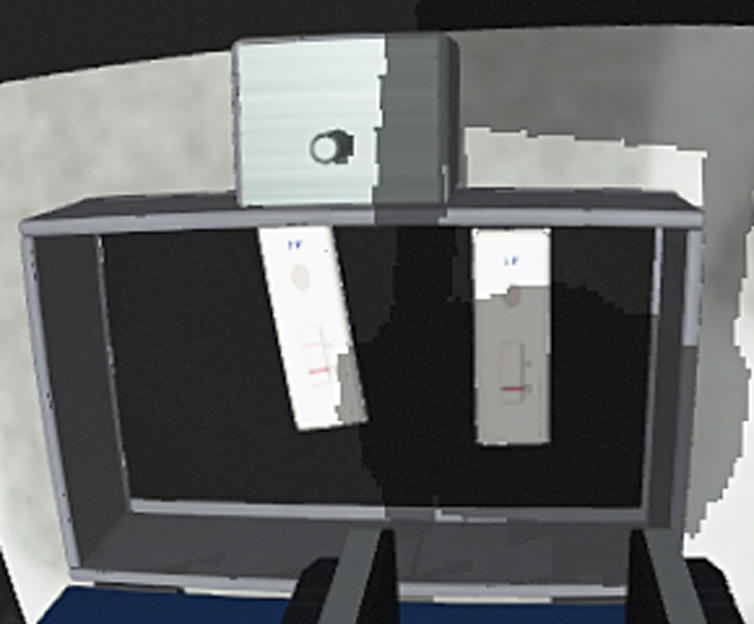

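```bash
python3 - <<'E'
from h import *
g=np.load('top0.npy',allow_pickle=True).item()
for n,q,z in [('lidL',(290+345/4,200+73/4),.174),('lidR',(290+757/4,200+88/4),.174),('haspend',(290+535/4,200+25/4),.12),('vw',(400,170),.04),('vr',(378,160),.04),('vg',(354,165),.04),('tape front',(317,199),.025),('tape r',(339,178),.025),('box corner',(455,188),.05)]: print(n,onz(g,*q,z).round(3))
to(0.70,0.017,0.22,87.6)
E
```

```text
lidL [0.65  0.052 0.174]
lidR [ 0.638 -0.148  0.174]
haspend [ 0.683 -0.055  0.12 ]
vw [ 0.786 -0.026  0.04 ]
vr [0.81  0.024 0.04 ]
vg [0.799 0.079 0.04 ]
tape front [0.725 0.165 0.025]
tape r [0.774 0.113 0.025]
box corner [ 0.738 -0.146  0.05 ]
t=15.3 at [0.5712 0.0028 0.169 ] jaw hdg 87.6 j6 -1.65 shift cm [12.79 -5.14  1.97]  twist -0.0 F [-1.   0.3  0.5] w 0.451
```

```bash
python3 -m crank '[[[-1,0,-4,0,0],[-1,0,-5,0,0],[-1,4.5,0,0.7,0],[-1,5,0,0.7,0],[-1,4,0,0.6,0],[-1,0,3,0,0],[-1,0,4,0,0],[-1,0,4,0,0]]]'
python3 - <<'E'
from h import *
to(0.70,0.02,0.145,87.6)
snap('scene','s7.png')
E
```

```text
time: 16.27
tool_pos: [0.7069, 0.017, 0.1467]
tool_rot: [0.707, -0.707, 0.016, -0.014]
contact_force: [0.0, 0.1, -0.8]
gripper_width: -0.001
t=16.3 at [0.7069 0.017  0.1467] jaw hdg 87.6 j6 -1.61 shift cm [-0.7   0.17  0.27]  twist -0.0 F [ 0.   0.1 -0.8] w -0.001
```

View pics/s7.png

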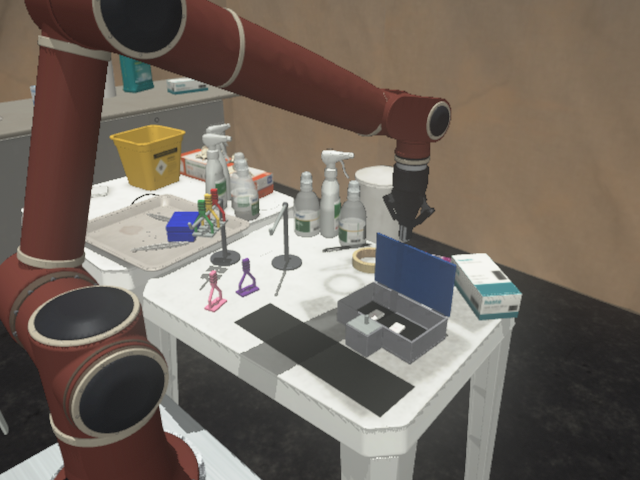

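Fingers are behind the lid, clear of everything. Push towards the robot.

```bash
python3 -m crank '[[[-1,-2,0,0,0],[-1,-2,0,0,0],[-1,-1.5,0,0,0],[-1,-1.5,0,0,0],[-1,-1.5,0,0,0],[-1,-1.5,0,0,0],[-1,-1.5,0,0,0],[-1,-1,0,0,0]]]'
python3 - <<'E'
from h import *
to(0.58,0.02,0.145,87.6)
snap('scene','s8.png')
E
```

```text
time: 17.32
tool_pos: [0.582, 0.0223, 0.1507]
tool_rot: [0.707, -0.707, 0.015, -0.015]
contact_force: [-0.4, -0.3, 0.4]
gripper_width: -0.002
t=17.3 at [0.582  0.0223 0.1507] jaw hdg 87.6 j6 -1.62 shift cm [-0.18  0.57 -0.24]  twist -0.0 F [-0.4 -0.3  0.4] w -0.002
```

View pics/s8.png

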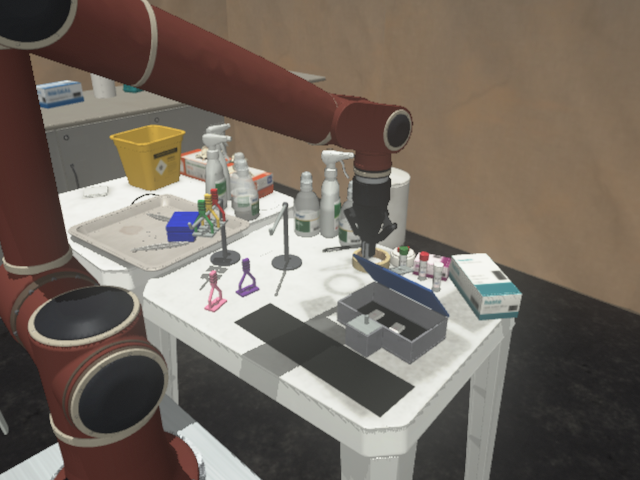

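```bash
python3 -m crank '[[[-1,0,-4,0,0],[-1,1,-3,-3,0],[-1,2,0,-4,0],[-1,0,0,0,0],[-1,0,0,0,0],[-1,0,0,0,0],[-1,0,0,0,0],[-1,0,0,0,0]]]'
python3 -m crank '[[[-1,0,0,0,0],[-1,0,0,0,0],[-1,0,0,0,0],[-1,0,0,0,0],[-1,0,0,0,0],[-1,0,0,0,0],[-1,0,0,0,0],[-1,0,0,0,0]]]'
python3 - <<'E'
from h import *
to(0.60,-0.044,0.085,87.6)
g=snap('scene','s9.png');np.save('s9.npy',g,allow_pickle=True)
crop(g,320,230,460,370,4,'s9c.png')
g=snap('wrist','w9.png');np.save('w9.npy',g,allow_pickle=True)
E
```

```text
time: 18.38
tool_pos: [0.6099, -0.0485, 0.2207]
tool_rot: [0.707, -0.707, 0.015, -0.015]
contact_force: [0.3, 0.8, 0.6]
gripper_width: -0.001
time: 19.38
tool_pos: [0.6101, -0.049, 0.2207]
tool_rot: [0.707, -0.707, 0.015, -0.015]
contact_force: [0.1, -0.5, 0.0]
gripper_width: 0.002
t=19.4 at [ 0.6101 -0.049   0.2207] jaw hdg 87.6 j6 -1.73 shift cm [-1.03 13.57  0.46]  twist -0.0 F [ 0.1 -0.5  0. ] w 0.002
```

View pics/s9c.png

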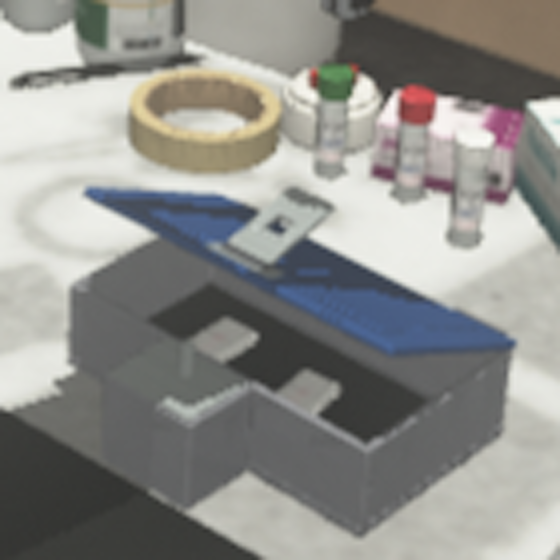

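View pics/w9.png

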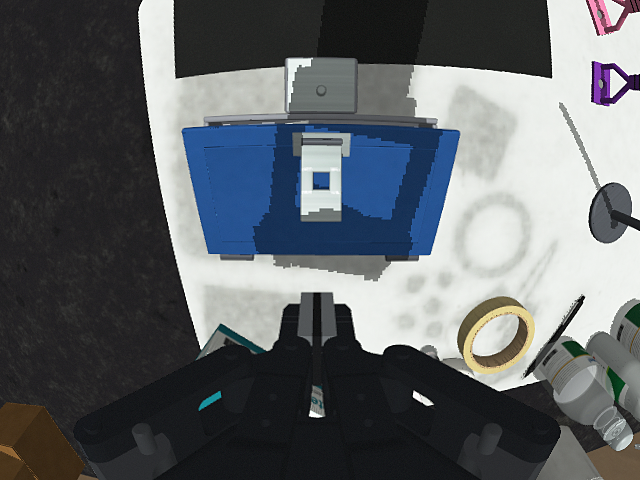

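```bash
python3 -m crank '[[[-1,0,0,0,0],[-1,0,0,0,0],[-1,0,0,0,0],[-1,0,0,0,0],[-1,0,0,0,0],[-1,0,0,0,0],[-1,0,0,0,0],[-1,0,0,0,0]]]'
python3 - <<'E'
from h import *
g=snap('scene');np.save('s10.npy',g,allow_pickle=True)
crop(g,320,230,460,370,4,'s10c.png')
g=snap('wrist','w10.png');np.save('w10.npy',g,allow_pickle=True)
E
```

```text
time: 20.48
tool_pos: [0.6101, -0.049, 0.2207]
tool_rot: [0.707, -0.707, 0.015, -0.015]
contact_force: [0.2, -1.1, 0.2]
gripper_width: 0.001
```

View pics/s10c.png

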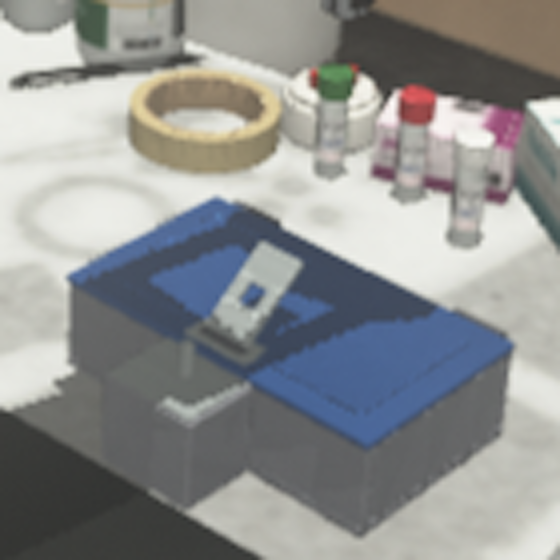

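View pics/w10.png

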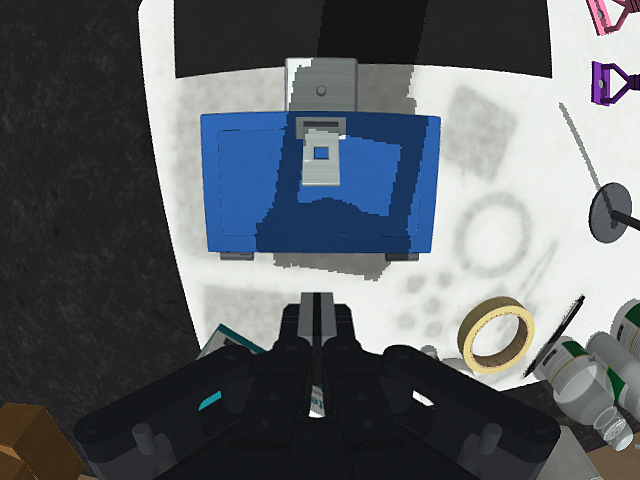

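```bash
python3 - <<'E'
from h import *
s=np.load('s10.npy',allow_pickle=True).item();w=np.load('w10.npy',allow_pickle=True).item()
print(tri([(s,390.5,292.3,0),(w,321,185,1)]))
t=snap('top'); 
to(0.615,-0.041,0.078,87.6)
E
```

```text
(array([ 0.5780238 , -0.04437041,  0.09311886]), [np.float64(0.00016664758434857335), np.float64(0.00016664758434851626)])
t=20.6 at [ 0.6101 -0.049   0.2207] jaw hdg 87.6 j6 -1.73 shift cm [ 0.45 14.27  0.82]  twist -0.0 F [-0.7 -0.1  0.1] w -0.003
```

```bash
python3 -m crank '[[[-1,0.3,4,0.8,0],[-1,0,4,0,0],[-1,0,4,0,0],[-1,0,2.5,0,0],[-1,0,0.2,0,0],[-1,-2,0,0,0],[-1,-2,0,0,0],[-1,-2,0,0,0]]]'
python3 - <<'E'
from h import *
to(0.545,-0.041,0.09,87.6)
g=snap('scene');crop(g,320,210,460,350,4,'s11c.png')
E
```

```text
time: 21.62
tool_pos: [0.555, -0.039, 0.0765]
tool_rot: [-0.707, 0.707, -0.013, 0.017]
contact_force: [-0.0, -0.1, -0.9]
gripper_width: -0.0
t=21.6 at [ 0.555  -0.039   0.0765] jaw hdg 87.6 j6 -1.73 shift cm [-0.98 -1.35 -0.25]  twist -0.0 F [-0.  -0.1 -0.9] w -0.000
```

View pics/s11c.png

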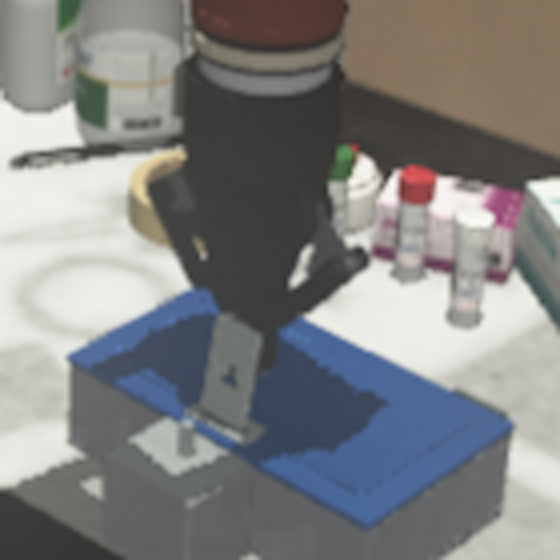

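Hasp nearly upright. Continue forward with the tip rising to clear the pin.

```bash
python3 -m crank '[[[-1,0,-1.4,0,0],[-1,-1.5,0,0,0],[-1,-1.5,0,0,0],[-1,-1.5,0,0,0],[-1,-1,0,0,0],[-1,-0.5,0,0,0],[-1,0,0,0,0]]]'
python3 - <<'E'
from h import *
to(0.484,-0.039,0.09,87.6)
g=snap('scene');crop(g,320,210,460,350,4,'s12c.png')
E
```

```text
time: 22.55
tool_pos: [0.4932, -0.036, 0.0877]
tool_rot: [0.707, -0.707, 0.015, -0.015]
contact_force: [1.1, -1.3, -0.7]
gripper_width: 0.004
t=22.6 at [ 0.4932 -0.036   0.0877] jaw hdg 87.6 j6 -1.75 shift cm [-0.91 -0.23 -0.34]  twist -0.0 F [ 1.1 -1.3 -0.7] w 0.004
```

View pics/s12c.png

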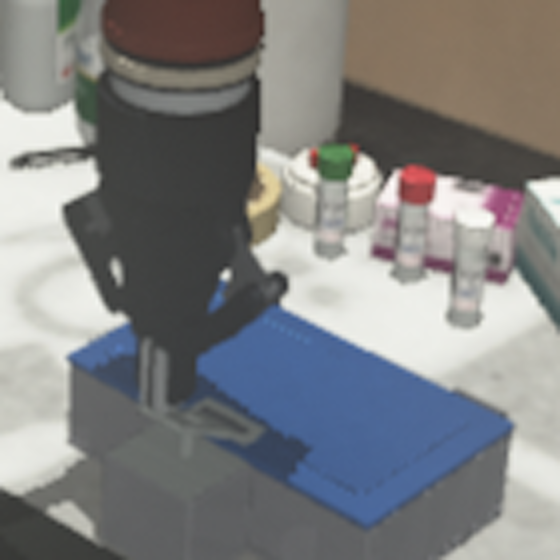

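```bash
python3 -m crank '[[[-1,-0.9,0,-0.3,0],[-1,0,0.8,0,0],[-1,0,0.8,0,0],[-1,0,0.8,0,0],[-1,0,0.3,0,0],[-1,0,0,0,0]]]'
python3 - <<'E'
from h import *
to(0.484,-0.039,0.0595,87.6)
g=snap('scene');crop(g,320,210,460,350,4,'s13c.png')
E
```

```text
time: 23.35
tool_pos: [0.4843, -0.0386, 0.0603]
tool_rot: [0.707, -0.707, 0.015, -0.015]
contact_force: [0.7, -0.2, -0.2]
gripper_width: -0.001
t=23.4 at [ 0.4843 -0.0386  0.0603] jaw hdg 87.6 j6 -1.76 shift cm [-0.03  0.08 -0.04]  twist -0.0 F [ 0.7 -0.2 -0.2] w -0.001
```

View pics/s13c.png

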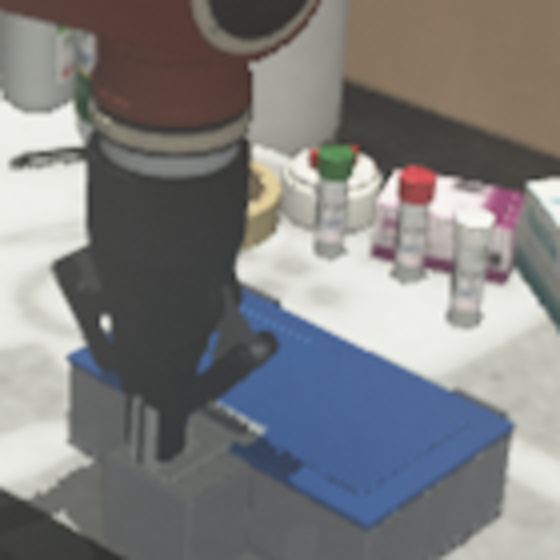

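```bash
python3 -m crank '[[[-1,0,0.2,0,0],[-1,0,0,0,0]]]';python3 -m crank '[[[-1,0,0.1,0,0],[-1,0,0,0,0]]]'
```

```text
time: 23.65
tool_pos: [0.4849, -0.0388, 0.0594]
tool_rot: [-0.707, 0.707, -0.015, 0.015]
contact_force: [-0.3, -0.1, 2.8]
gripper_width: 0.001
time: 23.9
tool_pos: [0.4849, -0.0388, 0.059]
tool_rot: [-0.707, 0.707, -0.015, 0.015]
contact_force: [-3.2, -0.7, 7.7]
gripper_width: -0.003
```

```bash
python3 -m crank '[[[-1,0,-2,0,0],[-1,0,-5,0,0],[-1,0,-5,0,0],[-1,0,-5,0,0],[-1,0,0,0,0]]]'
python3 - <<'E'
from h import *
to(0.442,0.410,0.26,119.8)
g=snap('scene');crop(g,320,230,460,370,4,'s14c.png')
g=snap('wrist','w14.png');np.save('w14.npy',g,allow_pickle=True)
crop(g,220,130,460,330,3,'w14c.png')
print(proj(g,[.505,-.0396,.073],True))
E
```

```text
time: 24.52
tool_pos: [0.487, -0.0393, 0.2332]
tool_rot: [-0.706, 0.708, -0.012, 0.019]
contact_force: [0.5, -0.3, -0.7]
gripper_width: -0.001
t=24.5 at [ 0.487  -0.0393  0.2332] jaw hdg 87.6 j6 -1.76 shift cm [-6.38 -2.83 44.69]  twist -32.2 F [ 0.5 -0.3 -0.7] w -0.001
(np.float64(316.7479638043915), np.float64(238.54018241950246))
```

View pics/s14c.png

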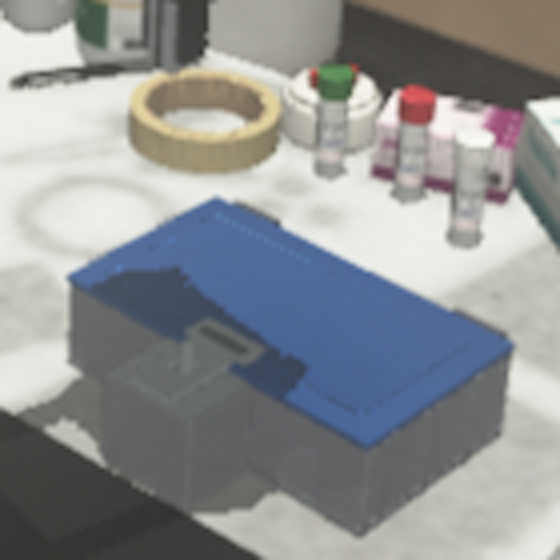

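View pics/w14c.png

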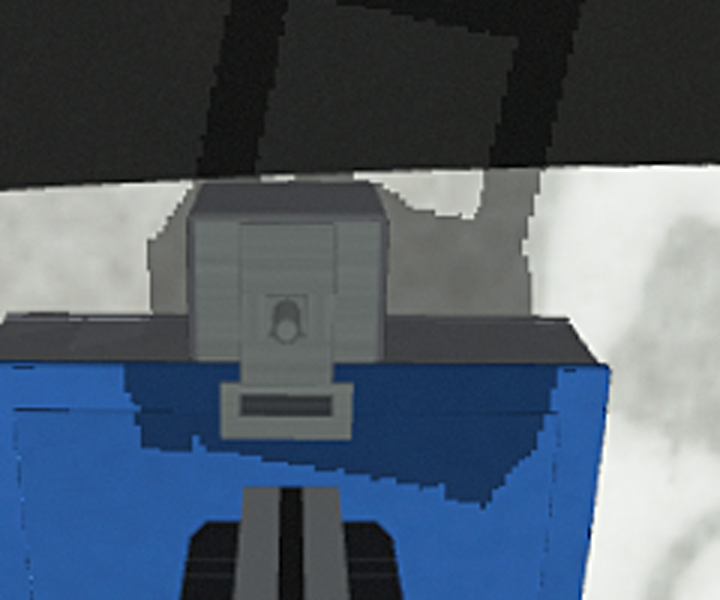

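```bash
python3 -m crank '[[[0,-0.5,-2,3,0],[0,-1,-2,5.5,0],[0,-1,-1,5.8,0],[0,-1,0,5.8,0],[0,-1,0,5.8,0],[0,-1,0,5.8,0],[0,-1,0,5.8,0],[0,0,0,4,0]]]'
python3 -m crank '[[[0,0,0,0,-10],[0,0,0,0,-10],[0,0,0,0,-10],[0,0,0,0,-2.2],[0,0,0,0,0],[0,0,0,0,0]]]'
python3 - <<'E'
from h import *
to(0.442,0.410,0.26,119.8)
g=snap('wrist','w15.png');np.save('w15.npy',g,allow_pickle=True)
E
```

```text
time: 25.62
tool_pos: [0.4353, 0.3806, 0.2746]
tool_rot: [-0.706, 0.708, -0.016, 0.013]
contact_force: [0.9, 0.1, -0.2]
gripper_width: 0.497
time: 26.38
tool_pos: [0.4367, 0.3784, 0.2762]
tool_rot: [-0.683, 0.684, 0.181, -0.182]
contact_force: [0.3, -1.0, -0.4]
gripper_width: 0.504
t=26.4 at [0.4367 0.3784 0.2762] jaw hdg 119.7 j6 -1.50 shift cm [2.03 1.61 2.48]  twist -0.1 F [ 0.3 -1.  -0.4] w 0.504
```

View pics/w15.png

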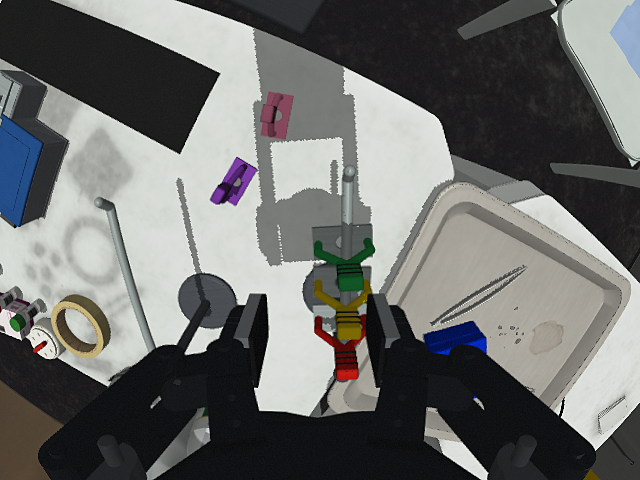

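```bash
python3 - <<'E'
from h import *
g=np.load('w15.npy',allow_pickle=True).item();t=np.load('top0.npy',allow_pickle=True).item();s=np.load('scene0.npy',allow_pickle=True).item()
crop(g,270,150,430,390,2.5,'c15.png')
f=g['frame']; hsv=cv2.cvtColor(f,cv2.COLOR_RGB2HSV)
print('tip',onz(g,348,170,.183,True), onz(g,101,203,.183,True))
for n,a,b in [('green',(350,284),None),('yellow',(349,333),None),('red',(346,375),None)]:
    print(n,onz(g,*a,.2105,True).round(4))
E
```

```text
tip [0.38489129 0.371744   0.183     ] [0.48910392 0.22662504 0.183     ]
green [0.4425 0.4053 0.2105]
yellow [0.4734 0.4237 0.2105]
red [0.5049 0.441  0.2105]
```

View pics/c15.png

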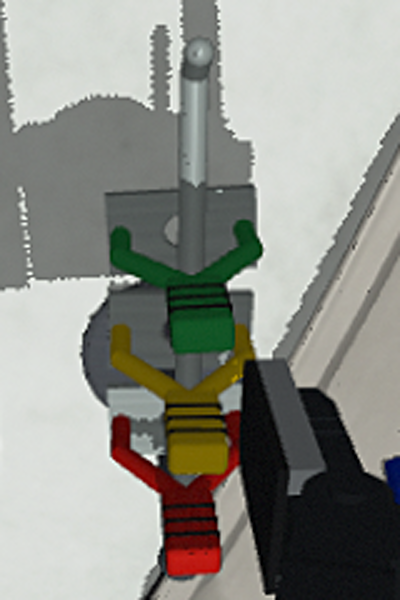

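```bash
python3 - <<'E'
from h import *
to(0.4425,0.405,0.1785,120)
E
```

```text
t=26.4 at [0.4368 0.3785 0.2766] jaw hdg 119.7 j6 -1.50 shift cm [1.82 9.81 2.02]  twist -0.3 F [ 0.4 -0.4  0.3] w 0.501
```

```bash
python3 -m crank '[[[0,1.8,2,2,-0.3],[0,0,3,0,0],[0,0,3,0,0],[0,0,1,0,0],[0,0,0,0,0],[0,0,0,0,0]]]'
python3 - <<'E'
from h import *
to(0.4425,0.405,0.1785,120)
g=snap('wrist','w16.png');snap('scene','s16.png')
E
```

```text
time: 27.18
tool_pos: [0.4436, 0.4055, 0.1895]
tool_rot: [0.683, -0.683, -0.184, 0.182]
contact_force: [-0.2, -0.5, -0.4]
gripper_width: 0.499
t=27.2 at [0.4436 0.4055 0.1895] jaw hdg 120.1 j6 -1.48 shift cm [-0.13  1.1   0.01]  twist 0.1 F [-0.2 -0.5 -0.4] w 0.499
```

View pics/w16.png

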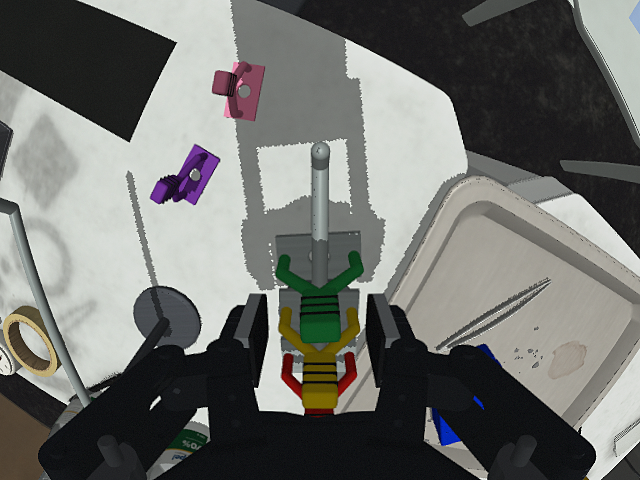

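```bash
python3 -m crank '[[[0,-0.1,0.6,0,0],[0,0,0.5,0,0],[0,0,0,0,0],[-1,0,0,0,0],[-1,0,0,0,0],[-1,0,0,0,0],[-1,0,0,0,0]]]'
python3 - <<'E'
from h import *
to(0.4425,0.405,0.1785,120)
g=snap('wrist','w17.png')
E
```

```text
time: 28.15
tool_pos: [0.442, 0.4052, 0.1772]
tool_rot: [0.683, -0.682, -0.184, 0.183]
contact_force: [-1.1, 3.7, 1.0]
gripper_width: 0.175
t=28.1 at [0.442  0.4052 0.1772] jaw hdg 120.1 j6 -1.48 shift cm [ 0.03 -0.13 -0.04]  twist 0.1 F [-1.1  3.7  1. ] w 0.175
```

View pics/w17.png

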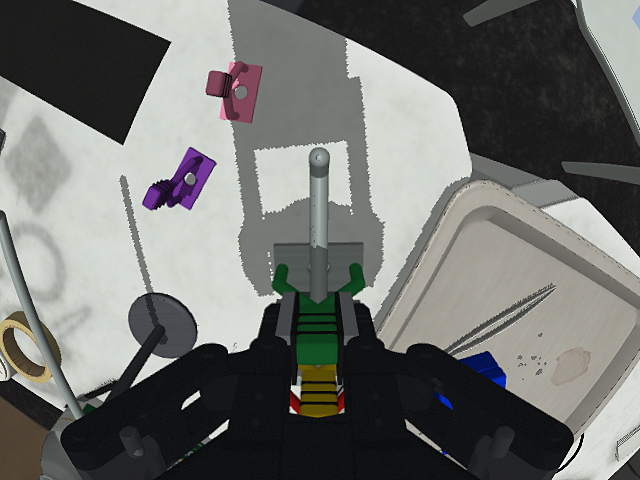

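```bash
python3 -m crank '[[[-1,0,-0.9,0,0],[-1,0,-0.9,0,0],[-1,0,-0.9,0,0],[-1,0,0,0,0]]]'
python3 - <<'E'
from h import *
to(0.4425,0.405,0.2045,120)
g=snap('wrist','w18.png');g=snap('scene','s18.png');crop(g,170,160,270,260,6,'s18c.png')
E
```

```text
time: 28.7
tool_pos: [0.4426, 0.4047, 0.2052]
tool_rot: [0.683, -0.683, -0.184, 0.183]
contact_force: [-0.0, -0.3, -0.8]
gripper_width: 0.17
t=28.7 at [0.4426 0.4047 0.2052] jaw hdg 120.1 j6 -1.48 shift cm [0.   0.07 0.03]  twist 0.1 F [-0.  -0.3 -0.8] w 0.170
```

View pics/w18.png

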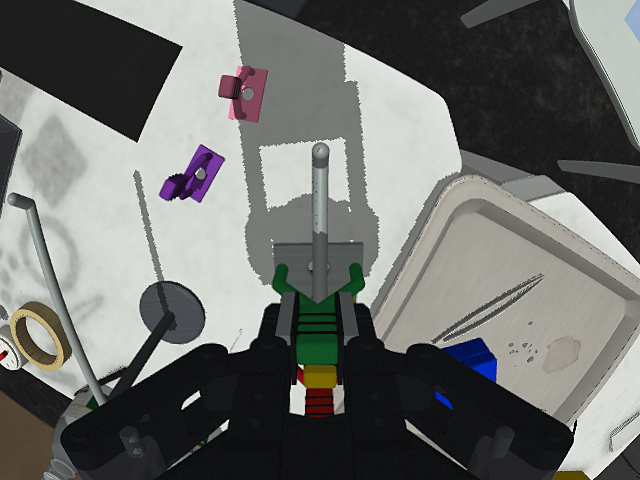

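View pics/s18c.png

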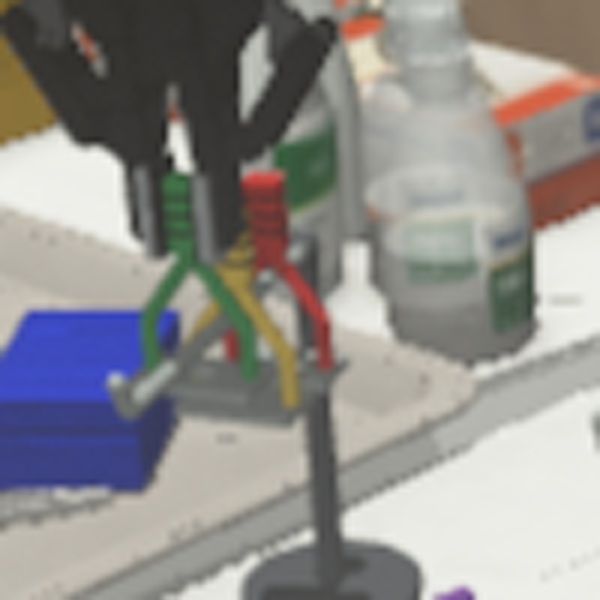

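```bash
python3 -m crank '[[[-1,-1.2,0,0,0],[-1,-1.6,0,0,0],[-1,-1.6,0,0,0],[-1,-1.6,0,0,0],[-1,-1.6,0,0,0],[-1,-1.6,0,0,0],[-1,-1.6,0,0,0],[-1,0,0,0,0]]]'
python3 - <<'E'
from h import *
to(0.4425,0.405,0.2045,120)
g=snap('scene','s19.png');crop(g,140,160,260,260,6,'s19c.png')
E
```

```text
time: 29.8
tool_pos: [0.3472, 0.3498, 0.2034]
tool_rot: [-0.683, 0.683, 0.184, -0.184]
contact_force: [-0.5, 0.1, -0.9]
gripper_width: 0.175
t=29.8 at [0.3472 0.3498 0.2034] jaw hdg 120.1 j6 -1.46 shift cm [11.01 -0.11 -0.  ]  twist 0.1 F [-0.5  0.1 -0.9] w 0.175
```

View pics/s19c.png

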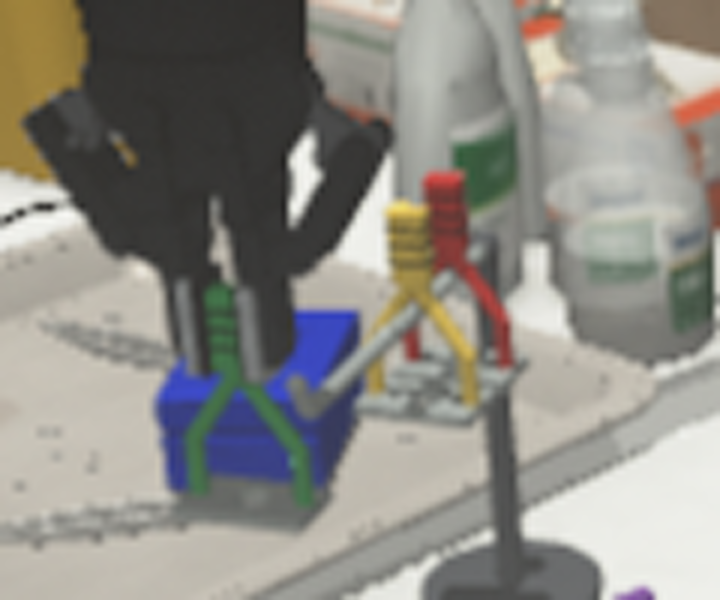

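```bash
python3 - <<'E'
from h import *
to(0.435,0.182,0.2045,126.5)
E
```

```text
t=29.9 at [0.3479 0.3501 0.2036] jaw hdg 120.1 j6 -1.46 shift cm [ -0.89  -0.09 -18.92]  twist -6.4 F [ 1.3  0.1 -1. ] w 0.174
```

```bash
python3 -m crank '[[[-1,-0.3,0,-3,0],[-1,-0.3,0,-5,0],[-1,-0.3,0,-5,0],[-1,0,0,-4,0],[-1,0,0,-2,0],[-1,0,0,0,-6.4],[-1,0,0,0,0],[-1,0,0,0,0]]]'
python3 - <<'E'
from h import *
to(0.435,0.182,0.2045,126.5)
g=snap('wrist','w20.png');np.save('w20.npy',g,allow_pickle=True)
E
```

```text
time: 30.85
tool_pos: [0.4359, 0.1816, 0.2037]
tool_rot: [-0.672, 0.672, 0.221, -0.221]
contact_force: [-0.9, 0.3, -1.9]
gripper_width: 0.172
t=30.9 at [0.4359 0.1816 0.2037] jaw hdg 126.4 j6 -1.97 shift cm [-0.05 -0.08  0.08]  twist -0.1 F [-0.9  0.3 -1.9] w 0.172
```

View pics/w20.png

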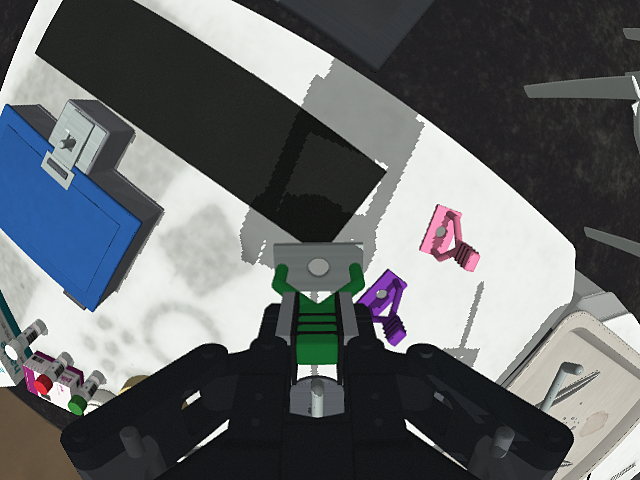

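```bash
python3 - <<'E'
from h import *
g=np.load('w20.npy',allow_pickle=True).item()
crop(g,270,340,370,430,6,'c20.png')
for v in (380,384,388): print(onz(g,318,v,.183,True).round(4))
print(proj(g,[.4925,.2238,.183],True),proj(g,[.5115,.2376,.169],True))
s=snap('scene','s20.png')
crop(s,190,170,330,290,5,'s20c.png')
E
```

```text
[0.4819 0.2161 0.183 ]
[0.4843 0.2179 0.183 ]
[0.4868 0.2197 0.183 ]
(np.float64(317.82234081864334), np.float64(396.847267193721)) (np.float64(317.43822330457607), np.float64(408.6652908587844))
```

View pics/c20.png

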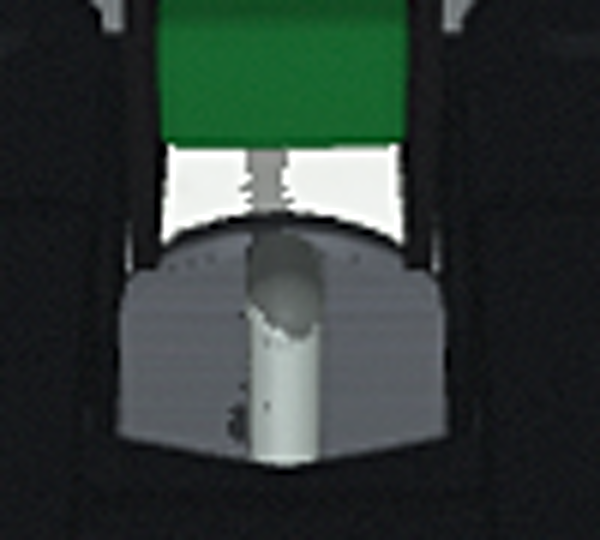

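View pics/s20c.png

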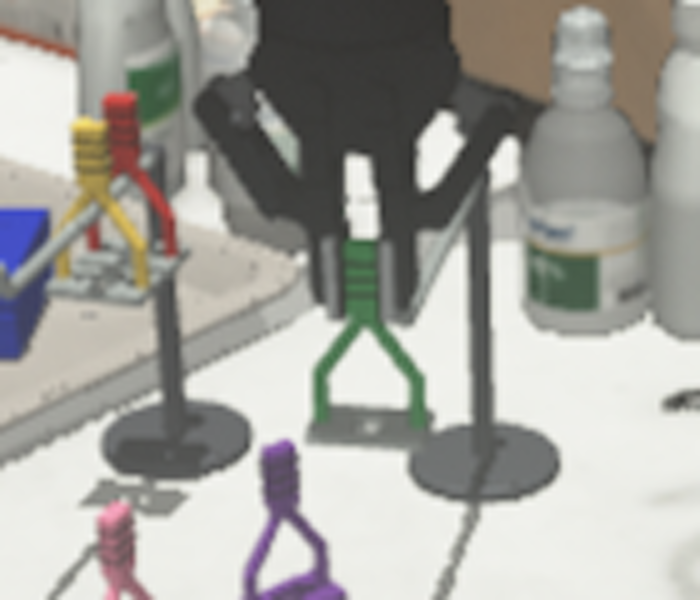

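```bash
python3 -m crank '[[[-1,1.5,0,0,0],[-1,2,0,0,0],[-1,2,0,0,0],[-1,2,0,0,0],[-1,2,0,0,0],[-1,0,0,0,0]]]'
python3 - <<'E'
from h import *
to(0.435,0.182,0.2045,126.5)
g=snap('scene');crop(g,190,170,330,290,5,'s21c.png')
snap('wrist','w21.png')
E
```

```text
time: 31.7
tool_pos: [0.5126, 0.2386, 0.2035]
tool_rot: [-0.672, 0.672, 0.221, -0.222]
contact_force: [-0.3, 0.2, 0.0]
gripper_width: 0.175
t=31.7 at [0.5126 0.2386 0.2035] jaw hdg 126.5 j6 -1.90 shift cm [-9.6  -0.09  0.07]  twist -0.0 F [-0.3  0.2  0. ] w 0.175
```

View pics/s21c.png

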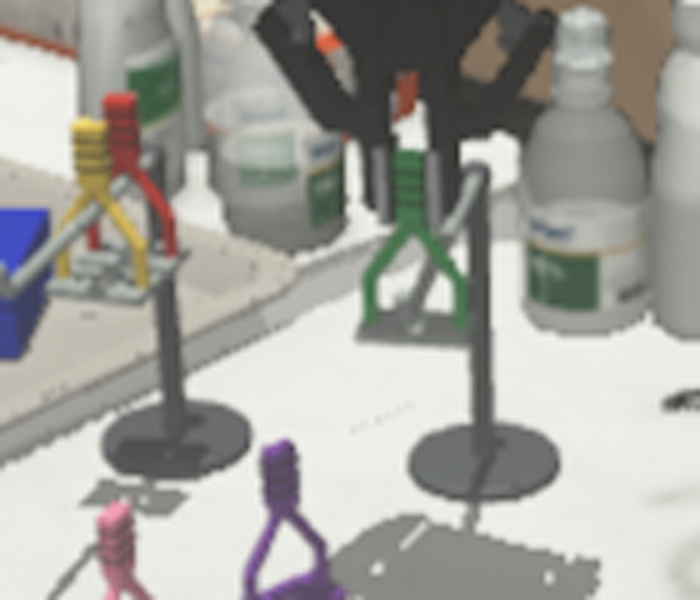

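View pics/w21.png

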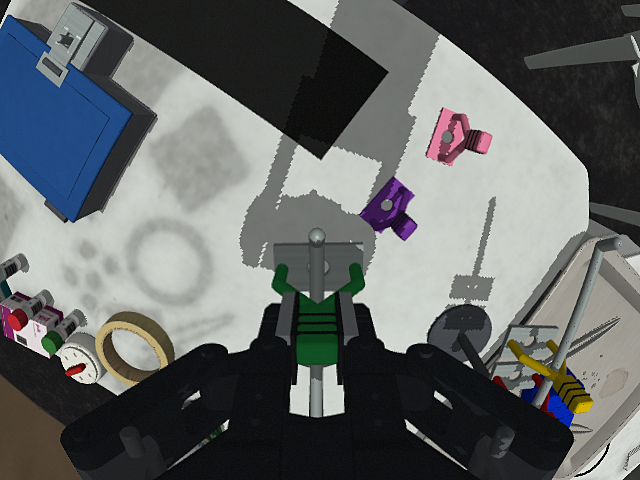

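```bash
python3 -m crank '[[[-1,2,0,0,0],[-1,2.5,0,0,0],[-1,2.5,0,0,0],[-1,2,0,0,0],[-1,0,0,0,0],[-1,0,1,0,0],[-1,0,1,0,0],[-1,0,0.5,0,0]]]'
python3 - <<'E'
from h import *
to(0.5865,0.2925,0.177,126.5)
g=snap('scene');crop(g,190,150,330,270,5,'s22c.png')
E
```

```text
time: 32.8
tool_pos: [0.5839, 0.2906, 0.1774]
tool_rot: [-0.671, 0.672, 0.221, -0.222]
contact_force: [1.3, -1.4, 3.8]
gripper_width: 0.176
t=32.8 at [0.5839 0.2906 0.1774] jaw hdg 126.5 j6 -1.86 shift cm [ 0.32  0.04 -0.  ]  twist -0.0 F [ 1.3 -1.4  3.8] w 0.176
```

View pics/s22c.png

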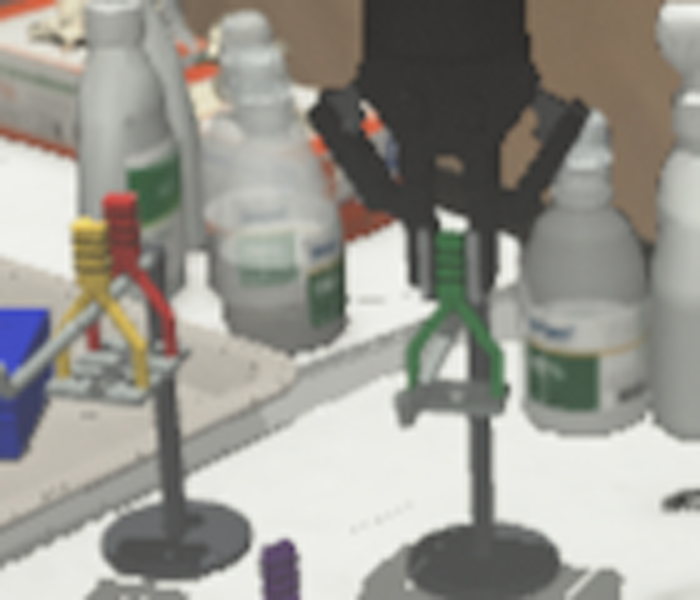

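```bash
python3 -m crank '[[[-0.5,0,0,0,0],[-0.3,0,0,0,0],[-0.1,0,0,0,0],[0,0,0,0,0],[0,0,-2,0,0],[0,0,-4,0,0],[0,-2,-3,0,0],[0,-2,0,0,0]]]'
python3 - <<'E'
from h import *
to(0.468,0.399,0.27,120)
g=snap('scene');crop(g,190,150,330,270,5,'s23c.png')
g=snap('wrist','w23.png')
E
```

```text
time: 33.85
tool_pos: [0.5541, 0.2681, 0.275]
tool_rot: [0.672, -0.672, -0.224, 0.218]
contact_force: [0.7, 0.5, 0.5]
gripper_width: 0.501
t=33.9 at [0.5541 0.2681 0.275 ] jaw hdg 126.5 j6 -1.88 shift cm [ 0.85  0.46 15.64]  twist 6.5 F [0.7 0.5 0.5] w 0.501
```

View pics/s23c.png

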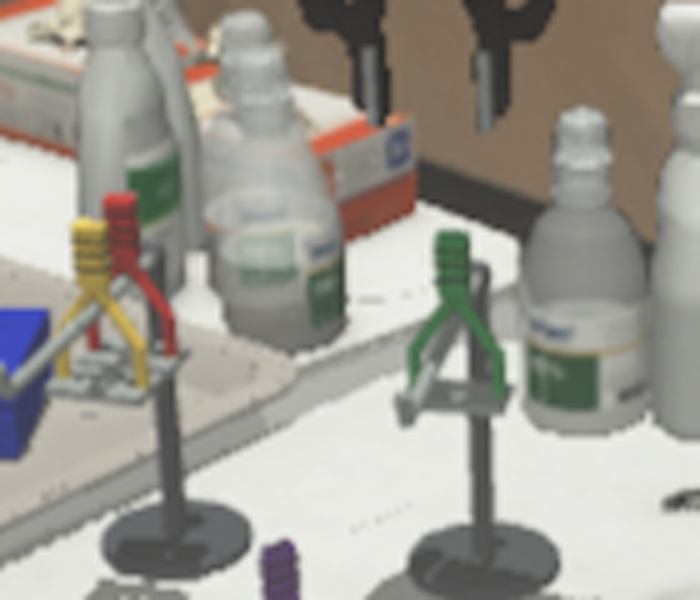

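View pics/w23.png

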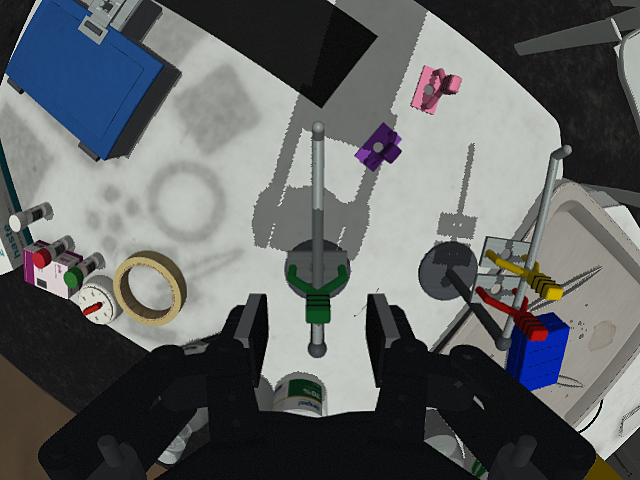

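Green hangs on the spare rod (post behind at (317,350)). Now yellow.

```bash
python3 -m crank '[[[0,0.2,0,3,0],[0,0.2,0,5,0],[0,0.2,0,5,0],[0,0.2,0,2.6,0],[0,0,0,0,6.5],[0,0,0,0,0],[0,0,0,0,0]]]'
python3 - <<'E'
from h import *
to(0.4734,0.4235,0.1785,120)
g=snap('wrist','w24.png');np.save('w24.npy',g,allow_pickle=True)
E
```

```text
time: 34.83
tool_pos: [0.4665, 0.3978, 0.2689]
tool_rot: [0.683, -0.683, -0.183, 0.183]
contact_force: [-0.5, -0.1, -0.6]
gripper_width: 0.501
t=34.8 at [0.4665 0.3978 0.2689] jaw hdg 120.0 j6 -1.51 shift cm [1.88 9.04 1.88]  twist 0.0 F [-0.5 -0.1 -0.6] w 0.501
```

View pics/w24.png

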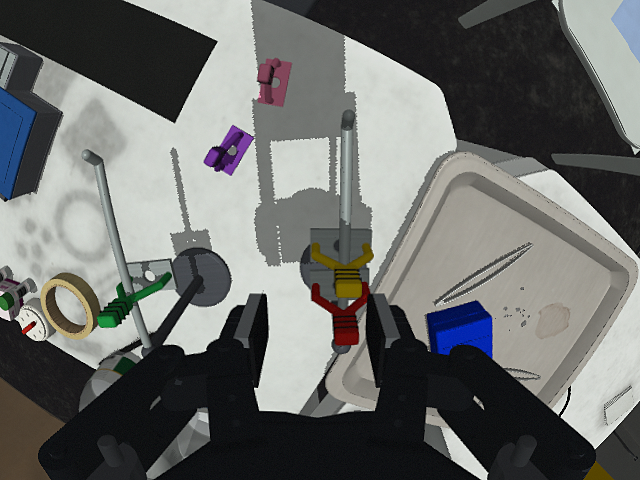

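```bash
python3 - <<'E'
from h import *
g=np.load('w24.npy',allow_pickle=True).item()
hsv=cv2.cvtColor(g['frame'],cv2.COLOR_RGB2HSV)
crop(g,300,220,400,370,4,'c24.png')
for n,q in [('y',(348,289)),('r',(345.5,339))]: print(n,onz(g,*q,.2105,True).round(4))
E
```

```text
y [0.4732 0.4232 0.2105]
r [0.5046 0.441  0.2105]
```

View pics/c24.png

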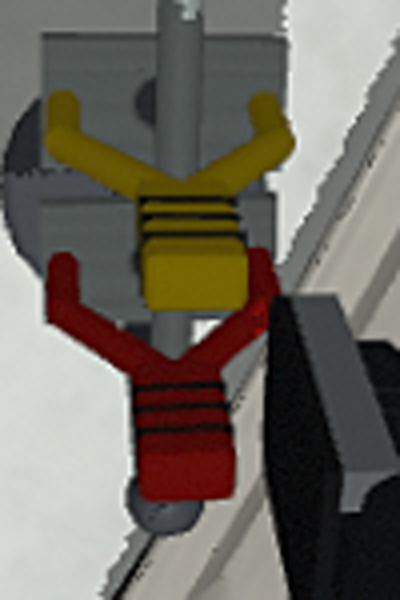

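```bash
python3 -m crank '[[[0,1.85,2,1.88,0],[0,0,3,0,0],[0,0,2.5,0,0],[0,0,0.8,0,0],[0,0,0,0,0],[0,0,0,0,0]]]'
python3 - <<'E'
from h import *
to(0.4732,0.4233,0.178,120)
E
```

```text
time: 35.62
tool_pos: [0.4737, 0.4238, 0.1875]
tool_rot: [0.683, -0.683, -0.184, 0.182]
contact_force: [-0.4, 0.3, 0.6]
gripper_width: 0.502
t=35.6 at [0.4737 0.4238 0.1875] jaw hdg 120.0 j6 -1.48 shift cm [-0.07  0.95 -0.02]  twist -0.0 F [-0.4  0.3  0.6] w 0.502
```

```bash
python3 -m crank '[[[0,0,0.5,0,0],[0,0,0.5,0,0],[0,0,0,0,0],[-1,0,0,0,0],[-1,0,0,0,0],[-1,0,0,0,0],[-1,0,0,0,0]]]'
python3 -m crank '[[[-1,0,-0.9,0,0],[-1,0,-0.9,0,0],[-1,0,-0.9,0,0],[-1,0,0,0,0]]]'
python3 - <<'E'
from h import *
to(0.3472,0.3498,0.205,120)
g=snap('wrist','w25.png');g=snap('scene');crop(g,170,160,270,260,6,'s25c.png')
E
```

```text
time: 36.5
tool_pos: [0.4729, 0.4237, 0.1761]
tool_rot: [0.683, -0.683, -0.183, 0.183]
contact_force: [-1.6, 0.6, 1.7]
gripper_width: 0.176
time: 37.0
tool_pos: [0.4735, 0.4237, 0.2044]
tool_rot: [0.683, -0.683, -0.184, 0.182]
contact_force: [-0.1, 0.1, -0.2]
gripper_width: 0.176
t=37.0 at [0.4735 0.4237 0.2044] jaw hdg 120.0 j6 -1.48 shift cm [-14.63  -0.1   -0.1 ]  twist -0.0 F [-0.1  0.1 -0.2] w 0.176
```

View pics/s25c.png

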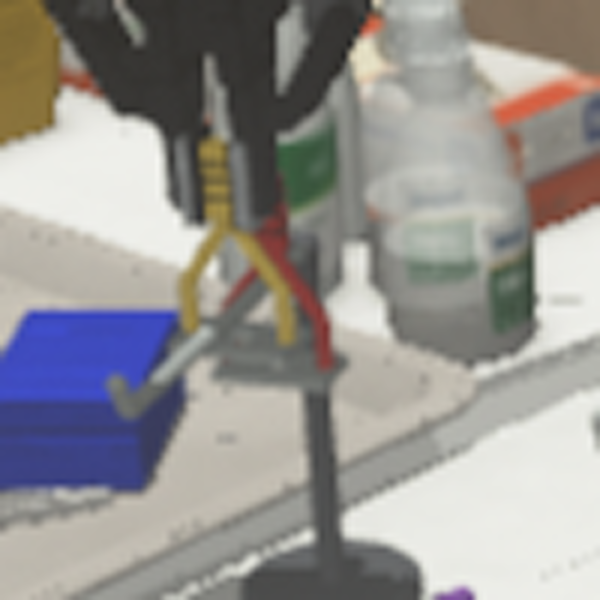

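View pics/w25.png

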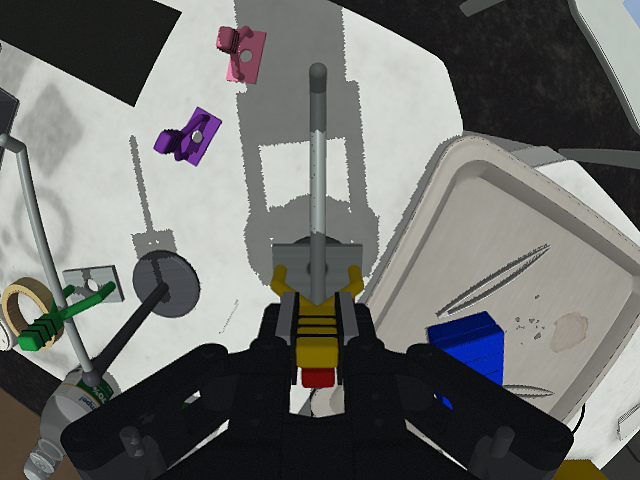

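```bash
python3 -m crank '[[[-1,-1.4,0,0,0],[-1,-2,0,0,0],[-1,-2,0,0,0],[-1,-2,0,0,0],[-1,-2,0,0,0],[-1,-2,0,0,0],[-1,-2,0,0,0],[-1,-1,0,0,0]]]'
python3 - <<'E'
from h import *
to(0.435,0.1815,0.2045,126.5)
E
```

```text
time: 38.1
tool_pos: [0.3467, 0.3507, 0.2022]
tool_rot: [-0.683, 0.683, 0.183, -0.183]
contact_force: [0.4, 0.4, -1.5]
gripper_width: 0.179
t=38.1 at [0.3467 0.3507 0.2022] jaw hdg 120.0 j6 -1.45 shift cm [ -0.81  -0.23 -19.07]  twist -6.5 F [ 0.4  0.4 -1.5] w 0.179
```

```bash
python3 -m crank '[[[-1,-0.3,0,-3,0],[-1,-0.3,0,-5,0],[-1,-0.3,0,-5,0],[-1,0,-0.2,-4,0],[-1,0,0,-2.1,0],[-1,0,0,0,-6.5],[-1,0,0,0,0],[-1,0,0,0,0]]]'
python3 - <<'E'
from h import *
to(0.4359,0.1816,0.2045,126.4)
g=snap('wrist','w26.png');np.save('w26.npy',g,allow_pickle=True)
crop(g,240,220,400,430,3.5,'c26.png')
E
```

```text
time: 39.1
tool_pos: [0.4354, 0.1817, 0.2046]
tool_rot: [0.672, -0.672, -0.221, 0.221]
contact_force: [0.6, 0.5, -0.3]
gripper_width: 0.177
t=39.1 at [0.4354 0.1817 0.2046] jaw hdg 126.4 j6 -1.97 shift cm [ 0.03  0.01 -0.03]  twist 0.0 F [ 0.6  0.5 -0.3] w 0.177
```

View pics/c26.png

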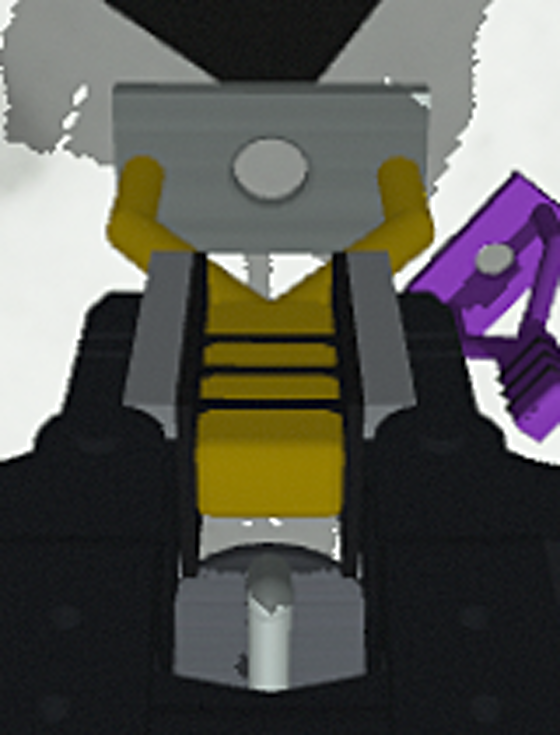

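```bash
python3 -m crank '[[[-1,1.5,0,0,0],[-1,2,0,0,0],[-1,2,0,0,0],[-1,2,0,0,0],[-1,2,0,0,0],[-1,2,0,0,0],[-1,1.3,0,0,0],[-1,0,0,0,0]]]'
python3 - <<'E'
from h import *
to(0.5839,0.2906,0.177,126.5)
g=snap('scene');crop(g,190,150,330,270,5,'s27c.png')
E
```

```text
time: 40.15
tool_pos: [0.5387, 0.258, 0.2045]
tool_rot: [-0.672, 0.672, 0.221, -0.222]
contact_force: [-0.3, -0.4, -1.6]
gripper_width: 0.179
t=40.1 at [0.5387 0.258  0.2045] jaw hdg 126.5 j6 -1.89 shift cm [ 5.57  2.75 -0.07]  twist -0.0 F [-0.3 -0.4 -1.6] w 0.179
```

View pics/s27c.png

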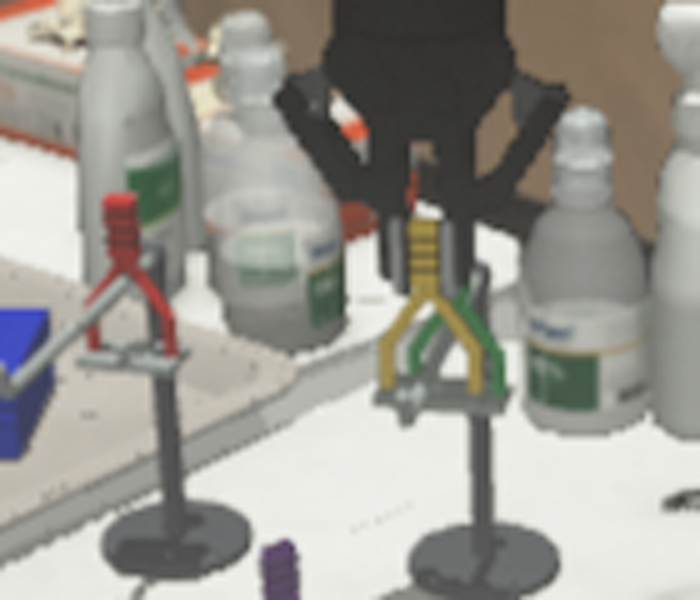

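```bash
python3 -m crank '[[[-1,0,1,0,0],[-1,0,1,0,0],[-1,0,0.6,0,0],[-1,0,0.2,0,0],[-1,0,0,0,0]]]'
python3 -m crank '[[[-0.5,0,0,0,0],[-0.3,0,0,0,0],[-0.1,0,0,0,0],[0,0,0,0,0],[0,0,-2,0,0],[0,0,-4,0,0],[0,0,-3.5,2,0],[0,0,0,3,0]]]'
python3 - <<'E'
from h import *
to(0.498,0.417,0.27,120)
g=snap('scene');crop(g,190,150,330,270,5,'s28c.png')
E
```

```text
time: 40.83
tool_pos: [0.5387, 0.2575, 0.1767]
tool_rot: [0.672, -0.672, -0.221, 0.221]
contact_force: [0.3, -0.5, -0.6]
gripper_width: 0.175
time: 41.82
tool_pos: [0.511, 0.2987, 0.2784]
tool_rot: [0.672, -0.671, -0.224, 0.217]
contact_force: [-0.1, 0.6, 0.4]
gripper_width: 0.501
t=41.8 at [0.511  0.2987 0.2784] jaw hdg 126.4 j6 -1.80 shift cm [ 5.96  0.88 10.3 ]  twist 6.4 F [-0.1  0.6  0.4] w 0.501
```

View pics/s28c.png

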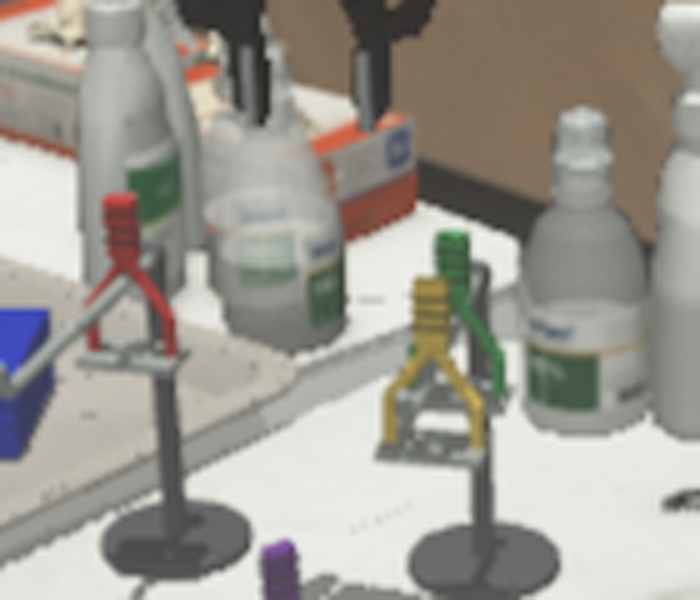

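Both hang on the spare hook. Now the red plate.

```bash
python3 -m crank '[[[0,2,0,3,0],[0,2,0,4,0],[0,1.8,0,3,0],[0,0,0,0,6.4],[0,0,0,0,0],[0,0,0,0,0]]]'
python3 - <<'E'
from h import *
to(0.5046,0.4408,0.178,120)
g=snap('wrist','w29.png');np.save('w29.npy',g,allow_pickle=True)
crop(g,270,100,430,400,2,'c29.png')
E
```

```text
time: 42.62
tool_pos: [0.4964, 0.4124, 0.2724]
tool_rot: [0.683, -0.683, -0.184, 0.184]
contact_force: [0.1, 0.1, -0.8]
gripper_width: 0.502
t=42.6 at [0.4964 0.4124 0.2724] jaw hdg 120.1 j6 -1.52 shift cm [2.13 9.44 2.05]  twist 0.1 F [ 0.1  0.1 -0.8] w 0.502
```

View pics/c29.png

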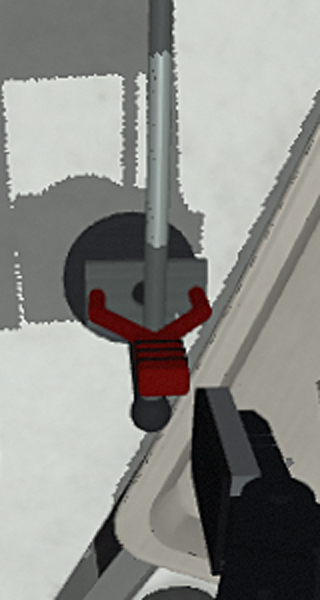

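```bash
python3 - <<'E'
from h import *
g=np.load('w29.npy',allow_pickle=True).item()
print(onz(g,351.3,290,.2105,True))
E
python3 -m crank '[[[0,2.1,2,2.05,0],[0,0,3,0,0],[0,0,2.8,0,0],[0,0,0.8,0,0],[0,0,0,0,0],[0,0,0,0,0]]]'
python3 - <<'E'
from h import *
to(0.5046,0.4408,0.178,120)
snap('wrist','w30.png')
E
```

```text
[0.50396081 0.44108535 0.2105    ]
time: 43.42
tool_pos: [0.5049, 0.4413, 0.1878]
tool_rot: [0.683, -0.683, -0.184, 0.182]
contact_force: [0.3, 0.0, 0.0]
gripper_width: 0.502
t=43.4 at [0.5049 0.4413 0.1878] jaw hdg 120.1 j6 -1.49 shift cm [-0.05  0.98 -0.03]  twist 0.1 F [0.3 0.  0. ] w 0.502
```

View pics/w30.png

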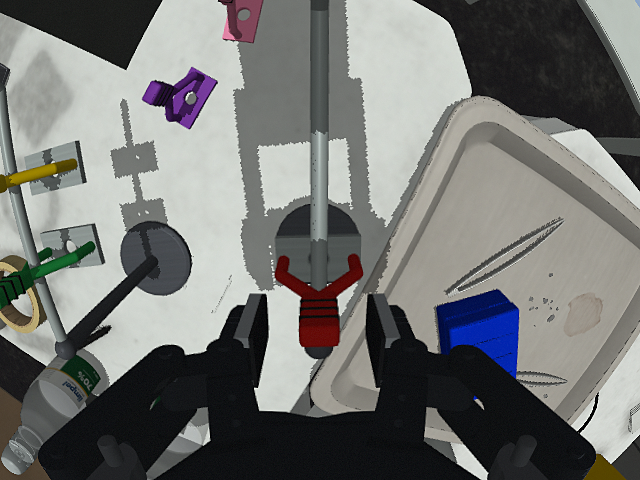

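```bash
python3 -m crank '[[[0,0,0.5,0,0],[0,0,0.5,0,0],[0,0,0,0,0],[-1,0,0,0,0],[-1,0,0,0,0],[-1,0,0,0,0],[-1,0,0,0,0]]]'
python3 -m crank '[[[-1,0,-0.9,0,0],[-1,0,-0.9,0,0],[-1,0,-0.9,0,0],[-1,0,0,0,0]]]'
python3 - <<'E'
from h import *
to(0.3472,0.3498,0.205,120)
g=snap('wrist','w31.png');g=snap('scene');crop(g,170,160,270,260,6,'s31c.png')
E
```

```text
time: 44.35
tool_pos: [0.5041, 0.4414, 0.1761]
tool_rot: [0.683, -0.683, -0.184, 0.183]
contact_force: [-0.3, 2.5, 1.3]
gripper_width: 0.177
time: 44.85
tool_pos: [0.5047, 0.4412, 0.2044]
tool_rot: [0.683, -0.683, -0.184, 0.183]
contact_force: [-0.4, -0.6, -0.9]
gripper_width: 0.174
t=44.9 at [0.5047 0.4412 0.2044] jaw hdg 120.1 j6 -1.49 shift cm [-18.21  -0.1   -0.02]  twist 0.1 F [-0.4 -0.6 -0.9] w 0.174
```

View pics/s31c.png

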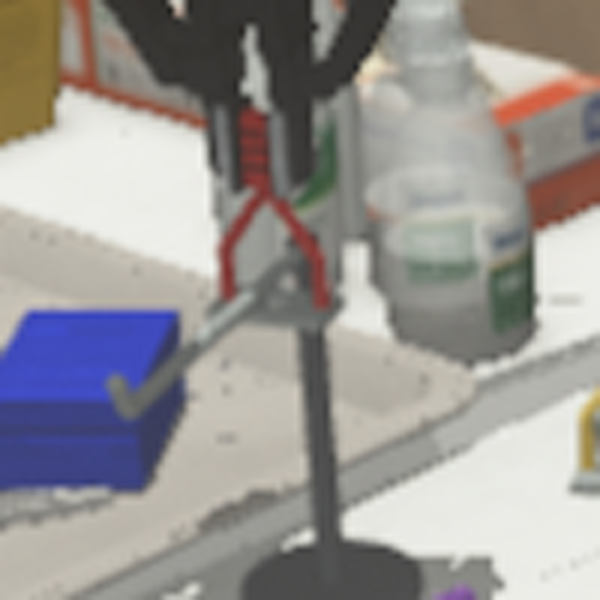

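View pics/w31.png

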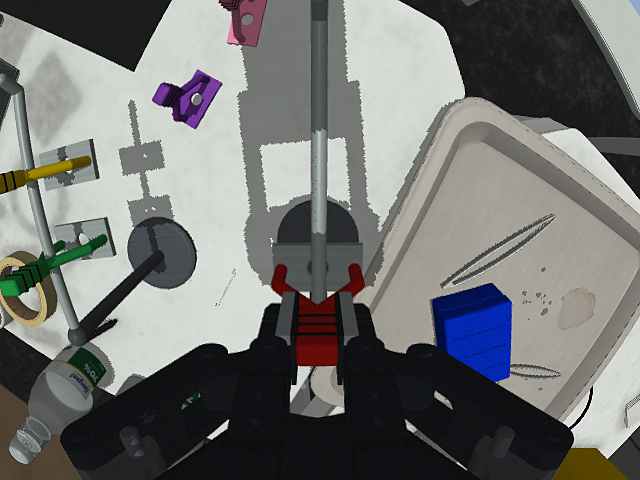

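```bash
python3 -m crank '[[[-1,-1.4,0,0,0],[-1,-2.5,0,0,0],[-1,-2.5,0,0,0],[-1,-2.5,0,0,0],[-1,-2.5,0,0,0],[-1,-2.2,0,0,0],[-1,-2,0,0,0],[-1,-2,0,0,0]]]'
python3 - <<'E'
from h import *
to(0.5055,-0.0395,0.26,87.6)
snap('scene','s32.png')
E
```

```text
time: 45.95
tool_pos: [0.3502, 0.3519, 0.2021]
tool_rot: [-0.683, 0.683, 0.183, -0.184]
contact_force: [-0.3, -0.1, -0.9]
gripper_width: 0.176
t=46.0 at [0.3502 0.3519 0.2021] jaw hdg 120.1 j6 -1.46 shift cm [ -6.18  -5.78 -41.65]  twist 32.5 F [-0.3 -0.1 -0.9] w 0.176
```

View pics/s32.png

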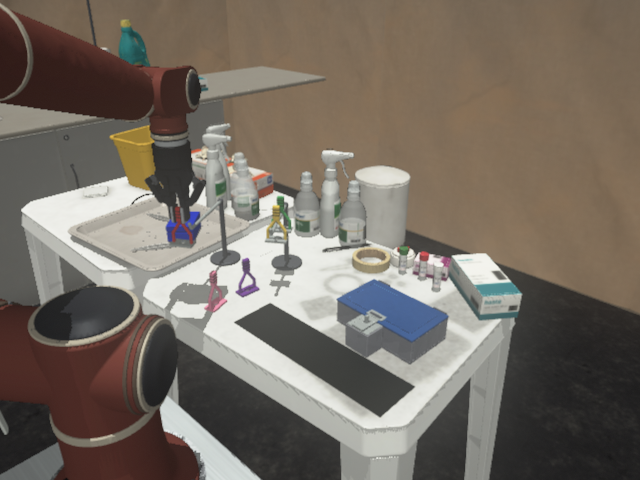

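```bash
python3 -m crank '[[[-1,0,-3,0,0],[-1,-0.2,-2.8,-3,0],[-1,-0.8,0,-5.5,0],[-1,-0.8,0,-5.5,0],[-1,-0.8,0,-5.5,0],[-1,-0.8,0,-5.5,0],[-1,-0.8,0,-5.5,0],[-1,-0.8,0,-5.5,0]]]'
python3 -m crank '[[[-1,-0.8,0,-4,0],[-1,-0.3,0,-1.5,0],[-1,0,0,0,9],[-1,0,0,0,9],[-1,0,0,0,9],[-1,0,0,0,5.5],[-1,0,0,0,0],[-1,0,0,0,0]]]'
python3 - <<'E'
from h import *
to(0.5055,-0.0395,0.155,87.6)
g=snap('wrist','w33.png');np.save('w33.npy',g,allow_pickle=True)
E
```

```text
time: 47.0
tool_pos: [0.4887, 0.0144, 0.2604]
tool_rot: [0.683, -0.683, -0.183, 0.183]
contact_force: [0.5, 0.6, -1.2]
gripper_width: 0.177
time: 48.0
tool_pos: [0.5066, -0.0364, 0.2606]
tool_rot: [0.707, -0.707, 0.014, -0.014]
contact_force: [-0.3, -0.0, -1.0]
gripper_width: 0.175
t=48.0 at [ 0.5066 -0.0364  0.2606] jaw hdg 87.7 j6 -1.75 shift cm [-0.1  10.56 -0.31]  twist 0.1 F [-0.3 -0.  -1. ] w 0.175
```

View pics/w33.png

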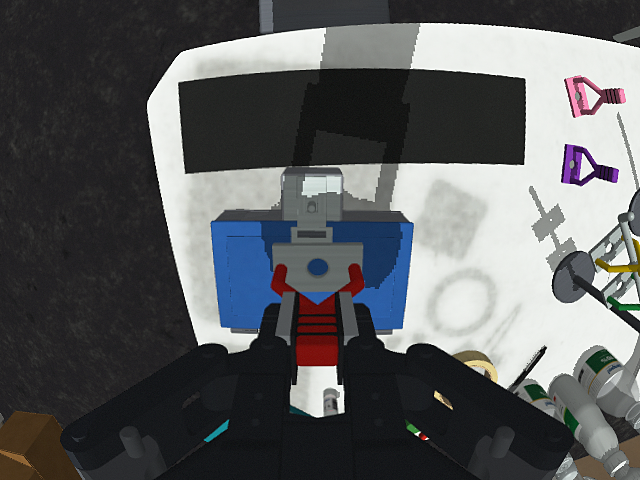

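```bash
python3 -m crank '[[[-1,-0.1,3,-0.3,0],[-1,0,4,0,0],[-1,0,3,0,0],[-1,0,1.3,0,0],[-1,0,0,0,0],[-1,0,0,0,0]]]'
python3 - <<'E'
from h import *
to(0.5055,-0.0395,0.137,87.6)
g=snap('wrist','w34.png');np.save('w34.npy',g,allow_pickle=True)
crop(g,240,190,400,330,5,'c34.png')
s=snap('scene');crop(s,320,230,420,350,5,'s34.png');np.save('s34.npy',s,allow_pickle=True)
E
```

```text
time: 48.8
tool_pos: [0.5068, -0.0401, 0.1494]
tool_rot: [-0.707, 0.707, -0.014, 0.016]
contact_force: [-0.6, 1.0, -0.3]
gripper_width: 0.179
t=48.8 at [ 0.5068 -0.0401  0.1494] jaw hdg 87.6 j6 -1.75 shift cm [-0.13  1.24  0.06]  twist -0.0 F [-0.6  1.  -0.3] w 0.179
```

View pics/c34.png

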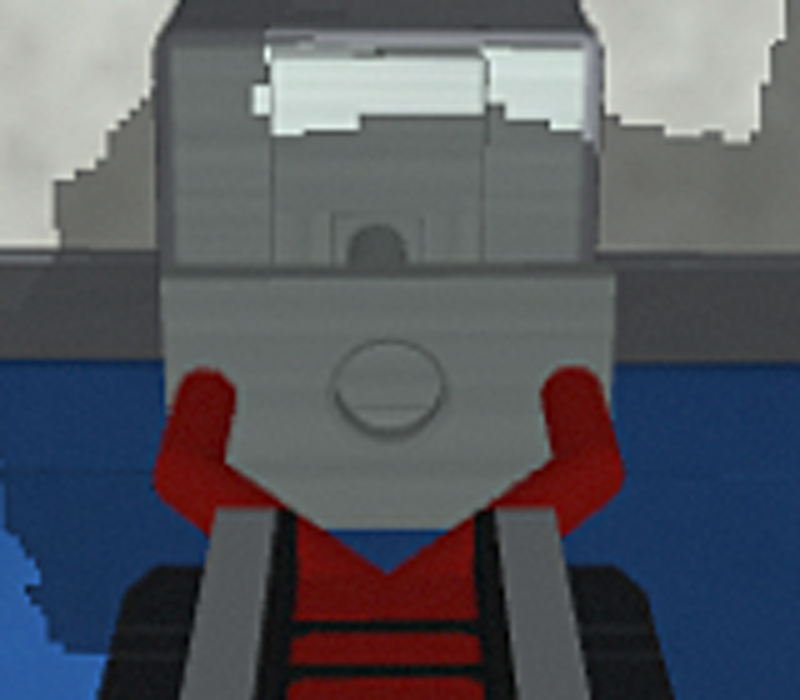

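View pics/s34.png

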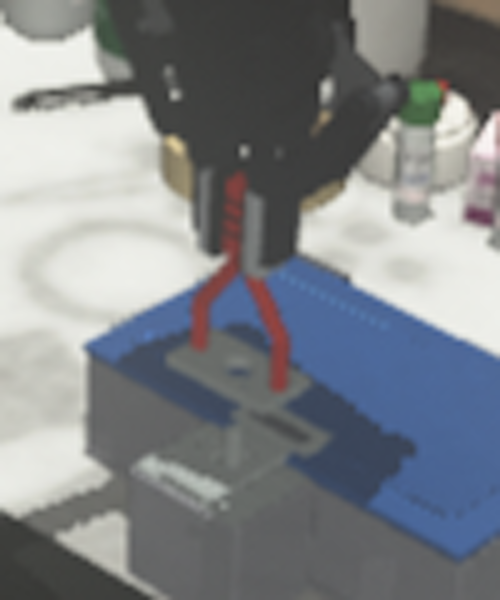

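```bash
python3 - <<'E'
from h import *
g=np.load('w34.npy',allow_pickle=True).item();w=np.load('w14.npy',allow_pickle=True).item();s=np.load('s34.npy',allow_pickle=True).item()
sc=np.load('s10.npy',allow_pickle=True).item()
for z in (.1003,.098,.1025): print('hole',onz(g,317.8,267.6,z,True).round(4))
print('pin w14',onz(w,220+288/3,130+328/3,.073,True).round(4), 'pin scene (366,346/..)')
print('hole s34',onz(s,320+238/5,230+365/5,.0985).round(4))
f0=np.load('scene0.npy',allow_pickle=True).item()
print('pin scene0',onz(f0,220+439/3,220+288/3,.073).round(4))
to(.5055,-.0395,.137,87.6)
E
```

```text
hole [ 0.5076 -0.0395  0.1003]
hole [ 0.5086 -0.0395  0.098 ]
hole [ 0.5067 -0.0394  0.1025]
pin w14 [ 0.5057 -0.0403  0.073 ] pin scene (366,346/..)
hole s34 [ 0.5082 -0.0404  0.0985]
pin scene0 [ 0.5014 -0.0442  0.073 ]
t=48.9 at [ 0.5068 -0.0401  0.1495] jaw hdg 87.6 j6 -1.75 shift cm [-0.14  1.25  0.06]  twist -0.0 F [-0.5  0.2 -0.5] w 0.178
```

```bash
python3 -m crank '[[[-1,-0.2,0.6,0,0],[-1,0,0.6,0,0],[-1,0,0.3,0,0],[-1,0,0,0,0],[-1,0,0,0,0]]]'
python3 - <<'E'
from h import *
to(0.505,-0.0403,0.132,87.6)
g=snap('wrist','w35.png');np.save('w35.npy',g,allow_pickle=True)
crop(g,260,200,380,300,6,'c35.png')
s=snap('scene');crop(s,330,260,410,330,8,'s35.png');np.save('s35.npy',s,allow_pickle=True)
E
```

```text
time: 49.52
tool_pos: [0.5038, -0.0399, 0.1328]
tool_rot: [-0.707, 0.707, -0.015, 0.015]
contact_force: [0.3, -0.7, -0.7]
gripper_width: 0.18
t=49.5 at [ 0.5038 -0.0399  0.1328] jaw hdg 87.6 j6 -1.75 shift cm [ 0.12  0.08 -0.04]  twist -0.0 F [ 0.3 -0.7 -0.7] w 0.180
```

View pics/c35.png

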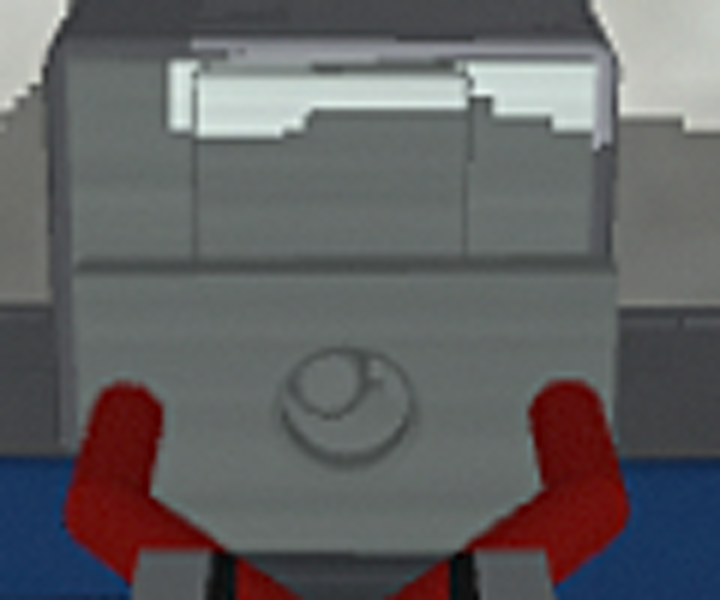

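View pics/s35.png

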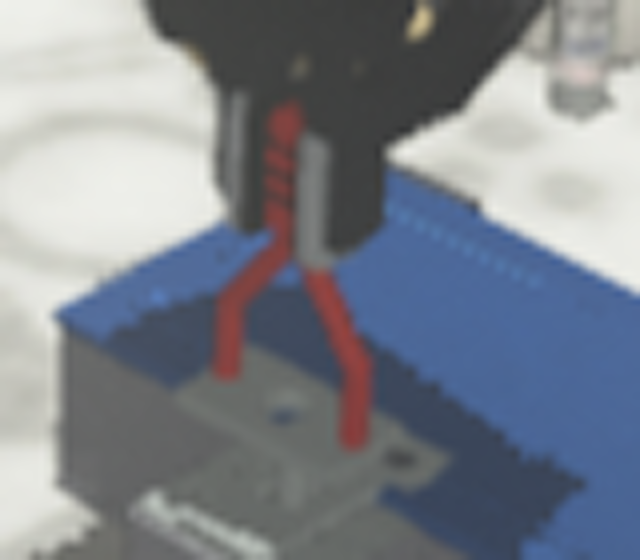

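```bash
python3 - <<'E'
from h import *
g=np.load('w35.npy',allow_pickle=True).item()
h=onz(g,260+347/6,200+406/6,.0837,True);p=onz(g,260+328/6,200+383/6,.073,True);print(h,p,p-h)
to(.505,-.0403,.132,87.6)
E
```

```text
[ 0.50449706 -0.03915519  0.0837    ] [ 0.50640773 -0.04104859  0.073     ] [ 0.00191067 -0.00189339 -0.0107    ]
t=49.6 at [ 0.5039 -0.0399  0.1329] jaw hdg 87.6 j6 -1.75 shift cm [ 0.11  0.09 -0.04]  twist -0.0 F [-0.2 -0.  -1.2] w 0.173
```

```bash
python3 -m crank '[[[-1,0.2,0,-0.18,0],[-1,0,0.3,0,0],[-1,0,0,0,0],[-1,0,0,0,0]]]'
python3 - <<'E'
from h import *
to(.5058,-.0418,.1136,87.6)
g=snap('wrist','w36.png');np.save('w36.npy',g,allow_pickle=True)
crop(g,260,200,380,300,6,'c36.png')
E
```

```text
time: 50.12
tool_pos: [0.5055, -0.0417, 0.1296]
tool_rot: [0.707, -0.707, 0.015, -0.015]
contact_force: [-0.6, -0.2, -0.7]
gripper_width: 0.172
t=50.1 at [ 0.5055 -0.0417  0.1296] jaw hdg 87.6 j6 -1.76 shift cm [ 0.03  1.6  -0.01]  twist -0.0 F [-0.6 -0.2 -0.7] w 0.172
```

View pics/c36.png

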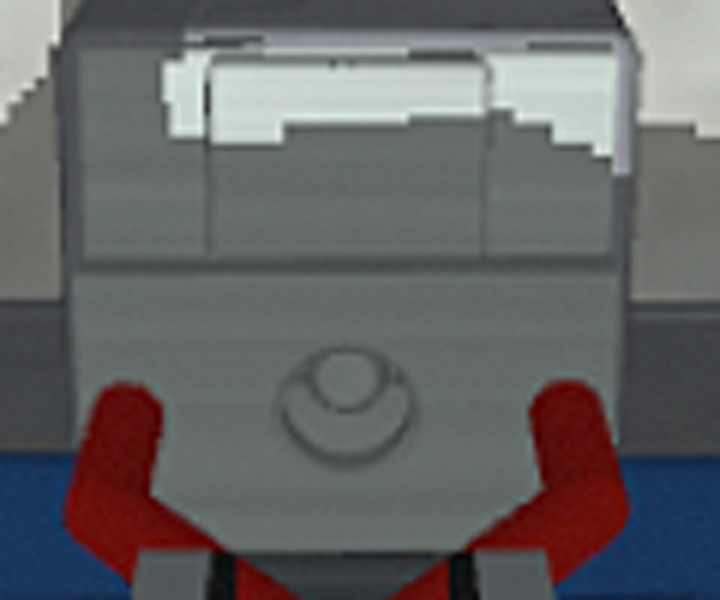

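```bash
python3 - <<'E'
from h import *
g=np.load('w36.npy',allow_pickle=True).item()
h=onz(g,260+347/6,200+406/6,.0805,True);p=onz(g,260+348/6,200+380/6,.073,True);print(h,p,p-h)
E
python3 -m crank '[[[-1,0,0.4,0,0],[-1,0,0.4,0,0],[-1,0,0.2,0,0],[-1,0,0,0,0]]]'
python3 - <<'E'
from h import *
to(.5058,-.0418,.1136,87.6)
g=snap('wrist');crop(g,260,200,380,300,6,'c37.png')
E
```

```text
[ 0.50623888 -0.04099289  0.0805    ] [ 0.50663518 -0.04087915  0.073     ] [ 0.0003963   0.00011374 -0.0075    ]
time: 50.68
tool_pos: [0.5054, -0.0417, 0.1194]
tool_rot: [0.707, -0.707, 0.015, -0.015]
contact_force: [0.0, -0.2, -0.6]
gripper_width: 0.174
t=50.7 at [ 0.5054 -0.0417  0.1194] jaw hdg 87.6 j6 -1.76 shift cm [ 0.04  0.58 -0.01]  twist -0.0 F [ 0.  -0.2 -0.6] w 0.174
```

View pics/c37.png

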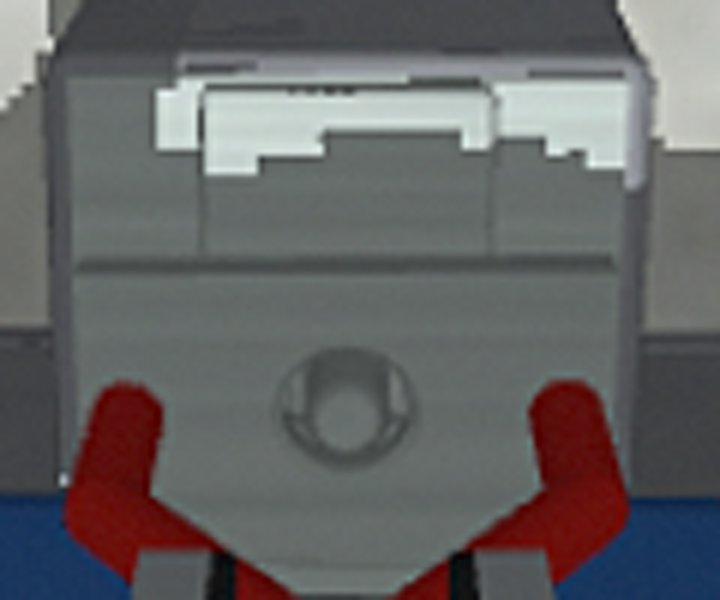

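Pin is entering the hole, centred. Lower the rest, watching force.

```bash
python3 -m crank '[[[-1,0,0.3,0,0],[-1,0,0.2,0,0],[-1,0,0,0,0]]]'; python3 -m crank '[[[-1,0,0.1,0,0],[-1,0,0,0,0]]]'
```

```text
time: 51.1
tool_pos: [0.5054, -0.0417, 0.1144]
tool_rot: [0.707, -0.707, 0.015, -0.015]
contact_force: [-0.5, 0.2, 0.0]
gripper_width: 0.173
time: 51.35
tool_pos: [0.5057, -0.0417, 0.1138]
tool_rot: [-0.707, 0.707, -0.015, 0.015]
contact_force: [1.0, -0.3, -0.3]
gripper_width: 0.177
```

```bash
python3 -m crank '[[[-1,0,0.1,0,0],[-1,0,0,0,0]]]'; python3 -m crank '[[[-1,0,0.1,0,0],[-1,0,0,0,0]]]'
```

```text
time: 51.6
tool_pos: [0.5059, -0.0418, 0.1137]
tool_rot: [-0.707, 0.707, -0.015, 0.015]
contact_force: [-1.6, 0.2, 5.8]
gripper_width: 0.169
time: 51.85
tool_pos: [0.5061, -0.0418, 0.1135]
tool_rot: [-0.707, 0.707, -0.015, 0.015]
contact_force: [-4.0, 0.4, 9.8]
gripper_width: 0.173
```

```bash
python3 -m crank '[[[-1,0,-0.15,0,0],[-0.5,0,0,0,0],[-0.3,0,0,0,0],[-0.1,0,0,0,0],[0,0,0,0,0],[0,0,-2,0,0],[0,0,-4,0,0],[0,0,-5,0,0]]]'
python3 -m crank '[[[0,-3,-3,0,0],[0,-4,-3,0,0],[0,0,0,0,0]]]'
python3 - <<'E'
from h import *
g=snap('wrist','w40.png');np.save('w40.npy',g,allow_pickle=True)
s=snap('scene','s40.png');crop(s,330,230,460,350,5,'s40c.png')
t=snap('top','t40.png')
E
```

```text
time: 52.85
tool_pos: [0.5047, -0.0415, 0.223]
tool_rot: [0.707, -0.707, 0.016, -0.014]
contact_force: [0.4, 0.1, 0.2]
gripper_width: 0.499
time: 53.22
tool_pos: [0.4359, -0.0389, 0.287]
tool_rot: [-0.706, 0.708, -0.012, 0.018]
contact_force: [0.3, 0.4, -0.8]
gripper_width: 0.502
```

View pics/w40.png

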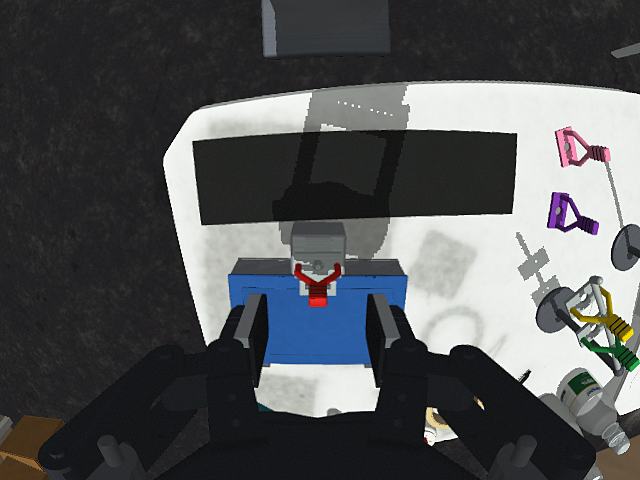

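View pics/s40.png

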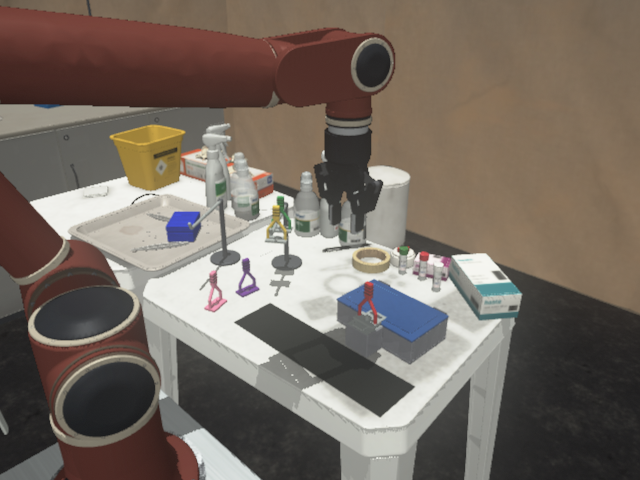

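View pics/s40c.png

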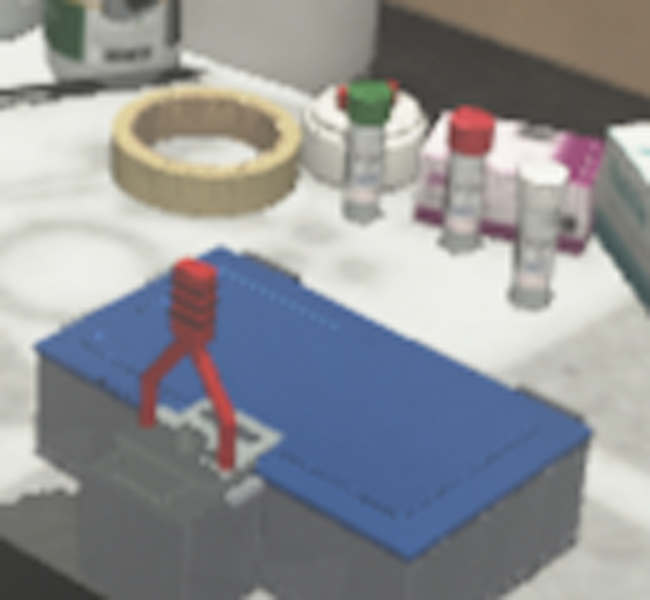

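View pics/t40.png

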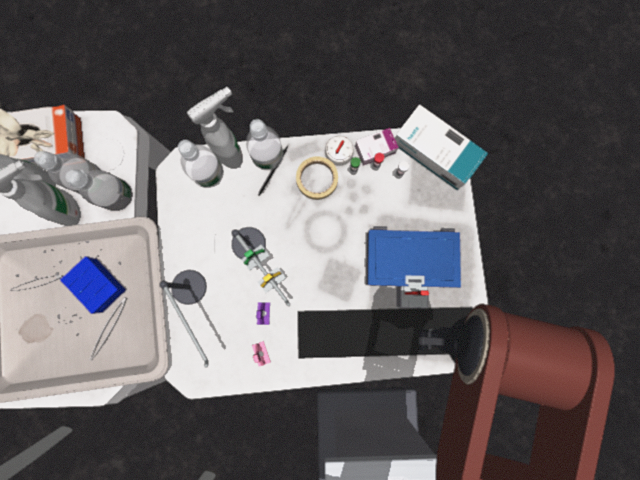

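```bash
python3 -m crank '[[[0,0,0,0,0],[0,0,0,0,0],[0,0,0,0,0],[0,0,0,0,0]]]'; python3 - <<'E'
from plant import *
print(job_done())
E
```

```text
time: 53.88
tool_pos: [0.4358, -0.0387, 0.283]
tool_rot: [0.707, -0.707, 0.015, -0.015]
contact_force: [-0.1, -0.1, 0.4]
gripper_width: 0.497
the job is handed in; nothing more can be done
None
```

The job is done and handed in after about 54 s. I laid both cassettes in the case, shut the lid and pressed the hasp down over the pin. The green and yellow plates (no grey one was present) went onto the spare hook, and the red plate went over the pin.

**Last checks:**
- **Pictures after release:** both plates hang on the spare hook, and the red plate sits upright on the hasp. The lid is closed, nothing is left on the mat, and the vials, tape, pink and purple pieces look unmoved.
- **Red plate height:** the foot met the hasp at the expected height with about 10 N of contact force, and the pin was centred in the hole on the way down.

**What went wrong or disagreed:**
- **Second cassette:** the first grasp of it missed because the fingers were about 4 mm too high. Either that contact or the announced knock left it about 6 cm aside. A second try closed above it. I looked again, and the third grasp, made lower, held.
- **First cassette:** it had shifted about 3 cm inside the case by the time I checked before closing the lid, but it was still flat and fully inside.
- **Pin position:** the scene camera disagreed with the wrist camera by about 4–6 mm, so I relied on the wrist view of the pin through the hole.

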